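# Load the tube tray onto the rocker

## Task

Put the tray of blood tubes on the tube rocker: carry it by its handle, hook its flat rear tongue under the lip at the back of the platform, swing the front down until the tray lies flat in the platform (lower it, do not let it drop), then turn the catch at the front fully in over the tray's front rim. Leave the tape roll, kidney dish and bottle where they stand.

Things in the scene. Friction and masses are not known exactly. Their poses are not given: they have to be found in the camera images.
- tray_handle (a point): Centre of the handle bar of the loose white tray (165 mm long in x, 160 mm wide in y, 0.3 kg; four capped blood tubes lie fixed in its clips). The bar is 12 thick in x, 56 long in y, 26 high (36 to 62 above the underside) on two posts; the tubes reach 26 above the underside. This point: 49 above the underside, 8 in -x of mid-length. Axes: z up when flat, x toward the tongue at the rear edge.
- tray_tongue (a point): On the tray: middle of the lower edge of the tongue's free end, level with the underside, 90.5 in +x and 49 below the handle centre; same axes. The tongue is a flat ledge, 5 thick, 24 long, full width, before a 10 high rim. The front face is 165 in -x from here (front rim 18 high, side rims 14).
- rocker_seat (a point): Middle of the pocket on the aluminium platform of the fixed white tube rocker (locked level, floor 80 above the desk): the middle of the tray's underside belongs here. z up, x to the rocker's back. Pocket 169 long (x), 168 wide (y); side walls 10 high, flared above to 18. At the front corners (|y| 48 to 84) stops 15 high: the tray cannot slide in flat, only tongue low, front raised 6 to 30 degrees.
- rocker_lip (a point): Middle of the front edge of the lip at the back of the platform: 70 in +x of the seat point and 16 above the floor (the underside there). The lip runs along the whole width (y) and reaches 14.5 back to the rear wall, its underside falling to 8 above the floor there; its top is at most 20 above the floor. Same axes as the seat. The tray turns down about the tongue's end in this slot.
- catch_pivot (a point): Axis (vertical) of the turn catch in front of the pocket, on the middle line, 102 in -x of the seat point; this point is 35 above the platform floor. Fixed to the rocker, same axes as the seat.
- catch_tab (a point): Middle of the catch's upright black tab, 24 out from the pivot axis along the arm: 24 long (12 to 36 from the axis), 7 thick, 20 high (25 to 45 above the platform floor). The steel arm below it is 37 long from the axis, 14 wide, its underside 20.5 above the floor. The point's y axis points along the arm, away from the pivot.
- catch (a joint): Angle of the turn catch, rad: 0 = the arm lies along the front edge, toward the seat's +y; it grows as the arm turns clockwise seen from above; 1.57 (its stop) = arm straight back (seat's +x) over the tray's front rim. Range -0.5 to 1.57; it stays where it is left; about 2 N at the tab moves it. It starts open, clear of the tray.
- tray: The tray itself: origin at the middle of its 165 x 160 underside, 49 below and 8 in +x of the handle centre; x toward the tongue, z up.
- kidney_dish: Steel kidney dish, 204 x 109 x 34 mm, bystander.
- amber_bottle: Amber glass bottle, 52 across, 110 high mm, bystander.
- tape_1: Roll of brown tape lying flat, 94 across, 48 high mm, bystander.

How it is judged:
By the outcome, as a careful person would: the job done as asked, in the order asked, and still so for the second after the job is handed in, with the robot touching nothing.
It also fails if it takes over 61 s, if anything falls off the work surface, if the arm or the gripper's body presses on something with over 40 N, if the wrist force passes 120 N, or if a joint passes its speed limit or range.

## Robot

A 7-joint arm with a two-finger parallel gripper is mounted at the origin on a cart in front of the work surface, level with it; the furniture and walls round the work are solid. World frame = base frame: x ahead of the robot, y to its left, z up, the work surface at z = 0. Lengths are in m, angles in rad, forces in N, time in s.
With the tool pointing down it reaches from about 0.4 to 0.85 m from the base axis. Payload 10.4 kg.
Tool frame: the origin (TCP) lies between the finger pads; the fingertips stand 17 mm ahead of it and the grasp point (between the pads) lies 2 mm behind it; x points along the fingers, y is the direction in which the jaws open and shut, and the axes are right-handed (so a half turn about x gives the same grasp; the last joint's range is limited). The gripper opens to 87 mm and grips with 3 to 60 N. Pads are 19 mm wide; open, the fingers measure 117 mm over their backs; the gripper's body (75 mm by 190 mm) begins 51 mm behind the grasp point.
Start: joints at [-0.023, 0.332, -0.065, 1.46, 0.022, 1.35, -0.088], TCP at [0.625, 0, 0.24] pointing down, gripper open.
Joint ranges: [-2.6, 2.6], [-0.5, 2.12], [-1.47, 1.34], [0.16, 2.42], [-1.27, 4.41], [0.06, 2.06], [-2.6, 2.6]. Speed limits (rad/s): [2.22, 2.22, 2.79, 2.79, 3.14, 3.14, 3.14].

## Interface

Orientations are given as a unit quaternion [x, y, z, w].
In Python, from bench import r, optics, close_job gives the robot as it stands.
- The arm moves only by the shell command python3 -m inch 'ROWS' [OPENING] [FORCE]. ROWS is JSON, a list of rows, each an object with "translation": the shift along the tool's x, y, z in cm, a list of three; "spin": the turn about the tool's x in degrees. In form: [{"translation": [tx, ty, tz], "spin": spin}, ...]. A call has 1 to 20 rows; each row shifts and turns the pose as measured when the row begins, along the tool's axes as they then stand; what a row does not reach is not made up. A row lasts 1/8 s, in which the tool goes at most 62.5 mm and 10.7 degrees, less where a joint would pass 70% of its speed; a pose out of reach is approached as far as the arm can. A call is refused whole if a number of a shift passes 6.25 or a number of a turn 10.7, either way. A call with a gripper value outside its range is refused whole. OPENING is the closure, from 0 (fully open) to 1 (shut), set as the call begins (- or left out, the last holds). The fingers move at their own pace and stop on an object; FORCE is the grip in N (left out, the last holds). Time passes only in rows, so rows that do not move let the fingers close. It gives the time, the measured TCP pose, the force and the opening at its end, in the units of the state.
- r.read_state(): the state, without advancing time (a new reading comes with each control period).
- optics.camera(name): name is "scene" or "side" or "wrist"; returns the picture (420x560x3 uint8, red, green, blue); there is no depth.
- optics.camera_model(name): a dict with "camera_matrix" (3x3 intrinsics, pixels), "world_from_camera" (4x4, takes a point from camera to world coordinates); the wrist camera has in their place "tool_from_camera" (4x4, takes a point from camera to tool coordinates, whose origin is the TCP and whose axes are the tool frame's). Camera axes: x right, y down, z forward; pixel columns grow to the right and rows downward; lengths in m; the calibration is good to about 2 mm. A picture is of the moment at which its call begins: read the wrist's pose just before it. camera_model takes no time and is no camera call.
- close_job(): hands the job in, once; it reports no verdict.
The state is a dict: "time": time; "joint_positions": joint angles; "joint_vel": joint speeds; "joint_torque": joint torques, N m; "ee_pos": TCP position; "eef_rot": TCP orientation; "ft_force": force on the tool from outside, world axes, zero at the start; "torque": the same for the moment, N m; "width": finger opening in m.
Only numpy, scipy, OpenCV 4.12 (cv2) and the standard library are available. Lean on these libraries where they do the work, as an engineer would, in place of code of your own. Each camera call takes 0.05 s, during which the arm holds its last target.

## Working session

There is one attempt and no reset: what is moved stays moved. The work goes in short steps, Python scripts to look and compute and a shell command to move; the robot and the scene stay as the last step left them, time stands still between calls to the robot, and variables do not carry over. Pictures are saved under pics/ and viewed, and the job is handed in when it is done.

```bash
ls; mkdir -p pics; cat > h.py <<'E'
import numpy as np, cv2
from bench import r, optics
def snap(n,f):
    im=optics.camera(n); cv2.imwrite('pics/'+f,im[:,:,::-1])
    return im
E
python3 - <<'E'
from h import *
s=r.read_state(); print({k:np.round(v,3).tolist() for k,v in s.items()})
for n in ['scene','side','wrist']:
    snap(n,n+'0.png'); m=optics.camera_model(n)
    print(n,{k:np.round(v,3).tolist() for k,v in m.items() if k!='name' and not isinstance(v,str)})
E
```

```text
pics
{'time': 0.0, 'joint_positions': [-0.023, 0.333, -0.065, 1.461, 0.022, 1.35, -0.088], 'joint_vel': [0.002, 0.001, -0.003, 0.001, -0.001, -0.001, 0.0], 'joint_torque': [-0.0, -62.325, 0.024, -38.989, -0.061, 0.04, 0.0], 'ee_pos': [0.625, 0.0, 0.239], 'eef_rot': [0.5, 0.5, -0.5, 0.5], 'ft_force': [-1.025, 0.209, 0.427], 'torque': [-0.007, -0.074, -0.012], 'width': 0.087}
scene {'camera_matrix': [[545.572, 0.0, 279.727], [0.0, 545.572, 206.45], [0.0, 0.0, 1.0]], 'world_from_camera': [[-0.636, -0.441, 0.634, -0.422], [-0.772, 0.341, -0.537, 0.996], [0.021, -0.831, -0.557, 1.001], [0.0, 0.0, 0.0, 1.0]]}
side {'camera_matrix': [[488.195, 0.0, 271.641], [0.0, 488.195, 210.886], [0.0, 0.0, 1.0]], 'world_from_camera': [[-0.999, -0.008, 0.037, 0.57], [-0.035, 0.547, -0.837, 1.129], [-0.013, -0.837, -0.547, 0.771], [0.0, 0.0, 0.0, 1.0]]}
wrist {'camera_matrix': [[309.844, 0.0, 282.406], [0.0, 309.844, 214.018], [0.0, 0.0, 1.0]], 'tool_from_camera': [[0.0, -0.243, 0.97, -0.146], [1.0, -0.0, -0.0, 0.0], [0.001, 0.97, 0.243, -0.066], [0.0, 0.0, 0.0, 1.0]]}
```

View pics/scene0.png

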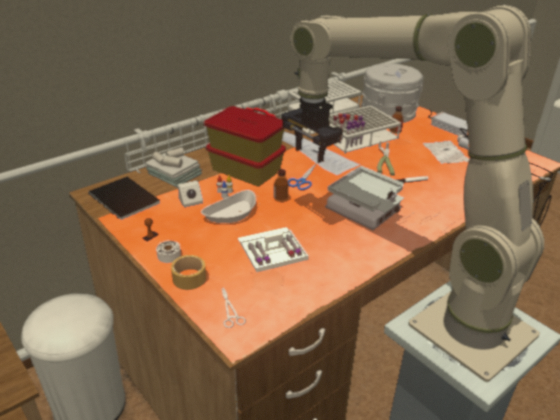

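View pics/side0.png

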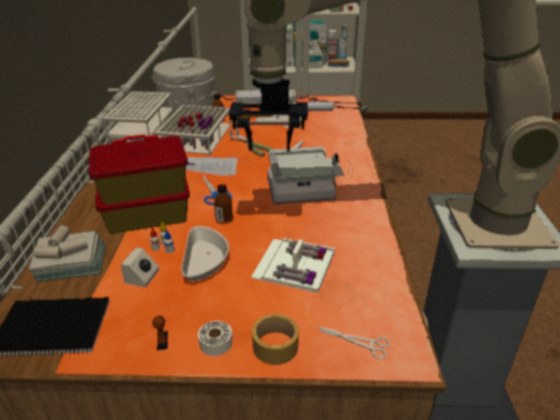

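View pics/wrist0.png

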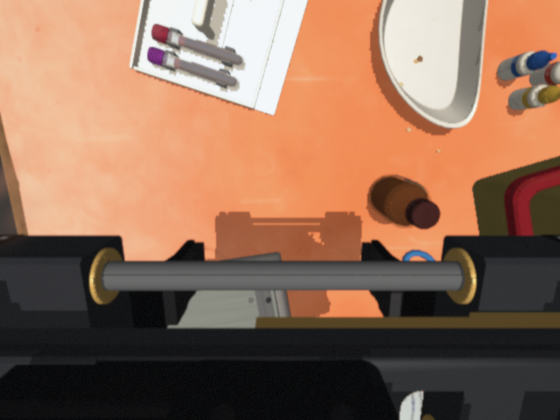

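```bash
python3 - <<'E'
import cv2
a=cv2.imread('pics/scene0.png');
c=a[155:275,235:415]; c1=cv2.resize(c,None,fx=4.4,fy=4.4,interpolation=cv2.INTER_CUBIC);cv2.imwrite('pics/sz.png',c1)
b=cv2.imread('pics/side0.png');c=b[140:290,245:355]; cv2.imwrite('pics/dz.png',cv2.resize(c,None,fx=4,fy=4,interpolation=cv2.INTER_CUBIC))
E
```

```text
(no output)
```

View pics/sz.png

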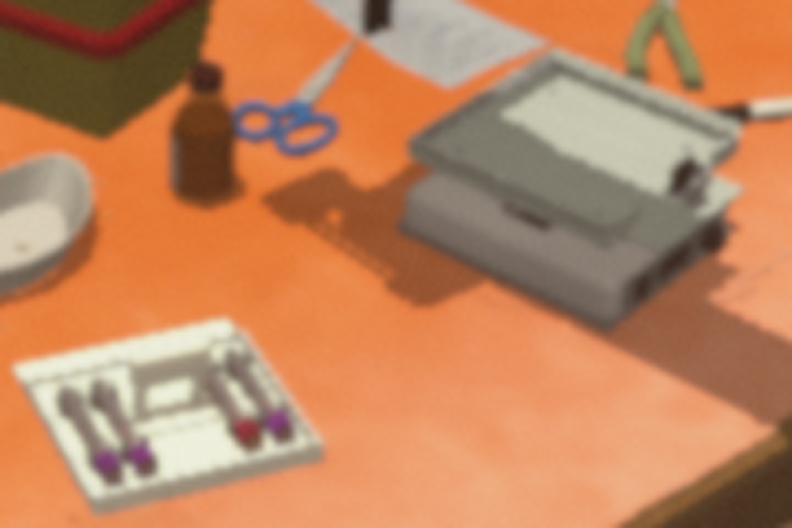

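View pics/dz.png

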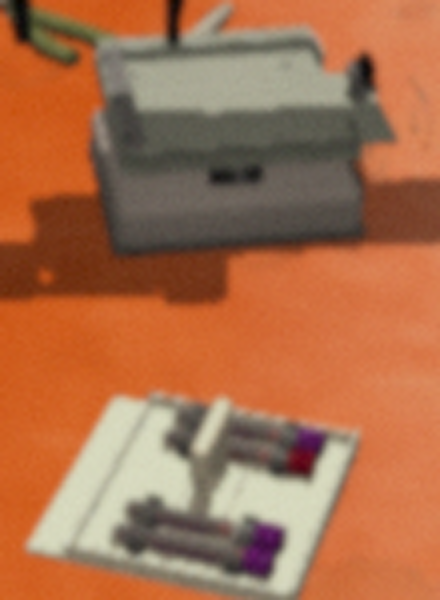

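```bash
cat >> h.py <<'E'
from scipy.spatial.transform import Rotation as Ro
def T(name,st=None):
    m=optics.camera_model(name); K=np.array(m['camera_matrix'])
    if name=='wrist':
        X=np.eye(4); X[:3,:3]=Ro.from_quat(st['eef_rot']).as_matrix(); X[:3,3]=st['ee_pos']
        return K,X@np.array(m['tool_from_camera'])
    return K,np.array(m['world_from_camera'])
def plane(KX,uv,z):
    K,X=KX; d=X[:3,:3]@np.linalg.solve(K,np.array([uv[0],uv[1],1.])); o=X[:3,3]
    return o+d*(z-o[2])/d[2]
def proj(KX,p):
    K,X=KX; c=X[:3,:3].T@(np.array(p)-X[:3,3]); q=K@c; return q[:2]/q[2]
E
python3 - <<'E'
from h import *
S=T('scene');D=T('side')
f=lambda x,y:(x/4.4+235,y/4.4+155)
g=lambda x,y:(x/4+245,y/4+140)
print('tray scene');
for p,z in [((100,510),0),((325,455),0),((235,320),.005),((15,370),.005)]: print(plane(S,f(*p),z).round(3))
print('tray side')
for p,z in [((300,598),0),((360,432),.014),((110,398),.005),((27,550),.005)]: print(plane(D,g(*p),z).round(3))
print('rocker scene back-left, back-right; platform rim z~.1')
for p,z in [((412,150),.1),((557,52),.1),((740,130),.1),((690,165),.125)]: print(plane(S,f(*p),z).round(3))
print('rocker side')
for p,z in [((98,50),.1),((320,38),.1),((125,165),.1),((362,70),.125)]: print(plane(D,g(*p),z).round(3))
st=r.read_state();W=T('wrist',st)
for p,z in [((132,68),0),((275,113),.0),((307,0),.005)]: print(plane(W,p,z).round(3))
E
```

```text
tray scene
[0.506 0.285 0.   ]
[0.458 0.136 0.   ]
[0.604 0.09  0.005]
[0.652 0.246 0.005]
tray side
[0.499 0.28  0.   ]
[0.455 0.14  0.014]
[0.615 0.095 0.005]
[0.659 0.247 0.005]
rocker scene back-left, back-right; platform rim z~.1
[ 0.586 -0.056  0.1  ]
[ 0.62  -0.241  0.1  ]
[ 0.46  -0.263  0.1  ]
[ 0.427 -0.165  0.125]
rocker side
[ 0.634 -0.226  0.1  ]
[ 0.462 -0.248  0.1  ]
[ 0.608 -0.048  0.1  ]
[ 0.439 -0.145  0.125]
[0.452 0.142 0.   ]
[0.616 0.093 0.   ]
[0.651 0.209 0.005]
```

```bash
python3 -m inch '[{"translation":[-2,-2,5],"spin":0},{"translation":[-2,-2,5],"spin":0},{"translation":[-2,-2,5],"spin":0},{"translation":[-2,-2,5],"spin":0},{"translation":[-2,-2,5],"spin":0},{"translation":[0,0,0],"spin":0},{"translation":[0,0,0],"spin":0}]' 0
python3 - <<'E'
from h import *
s=r.read_state(); print(s['ee_pos'],s['eef_rot'],s['time'])
im=snap('wrist','w1.png'); np.save('w1.npy',np.r_[s['ee_pos'],s['eef_rot']])
cv2.imwrite('pics/w1z.png',cv2.resize(im[0:250,120:480,::-1],None,fx=2.2,fy=2.2,interpolation=cv2.INTER_CUBIC))
E
```

```text
time: 1.02
ee_pos: [0.5212, -0.2564, 0.3392]
eef_rot: [0.498, 0.502, -0.501, 0.499]
ft_force: [0.1, 1.2, -0.6]
width: 0.0866
[ 0.52115946 -0.25638743  0.33924327] [ 0.49826829  0.50213753 -0.50065911  0.49892591] 1.025
```

View pics/w1z.png

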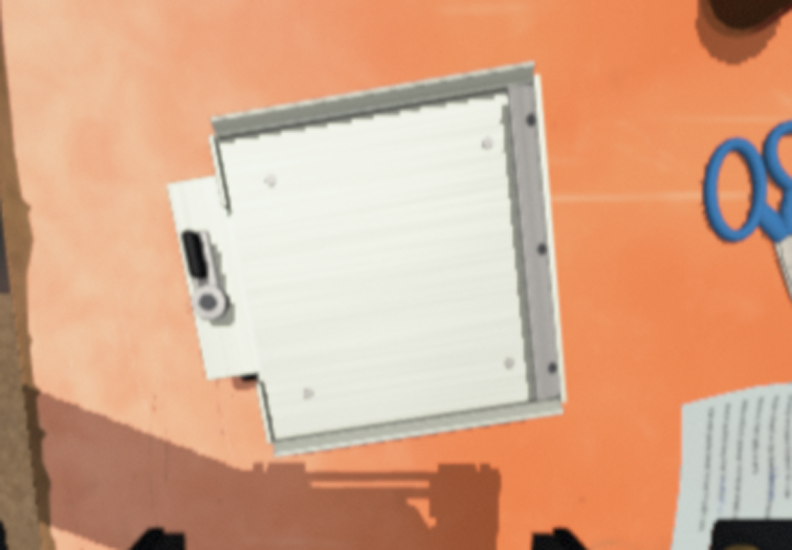

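View pics/w1.png

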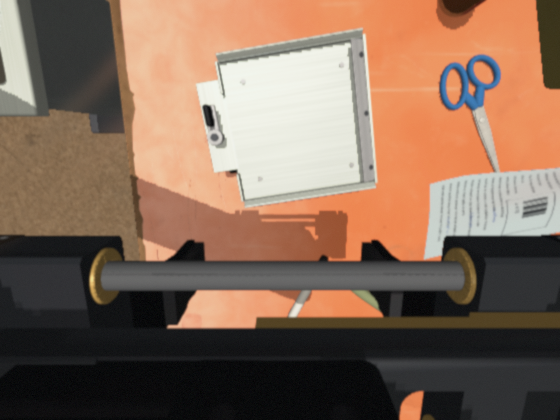

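```bash
python3 - <<'E'
from h import *
a=np.load('w1.npy'); W=T('wrist',{'ee_pos':a[:3],'eef_rot':a[3:]})
f=lambda x,y:(x/2.2+120-.3,y/2.2-.3)
P=lambda x,y,z:plane(W,f(x,y),z)
lf=[P(508,92,.096),P(530,400,.096)]
d=lf[1]-lf[0]; print('lip edge',lf,'len',np.linalg.norm(d),'yaw',np.degrees(np.arctan2(-d[1],-d[0]))-90)
sc=[P(531,120,.1),P(542,249,.1),P(553,368,.1)]; d=sc[2]-sc[0]; print('screws',sc,np.degrees(np.arctan2(-d[1],-d[0]))-90)
Lw=[P(212,120,.098),P(534,65,.098)];d=Lw[1]-Lw[0];print('L',Lw,np.degrees(np.arctan2(d[1],d[0])))
Rw=[P(275,453,.098),P(563,410,.098)];d=Rw[1]-Rw[0];print('R',Rw,np.degrees(np.arctan2(d[1],d[0])))
for z in (.1,.105,.11,.115): print('pivot',z,P(208,302,z))
print('tab',P(192,253,.125))
E
```

```text
lip edge [array([ 0.5970908 , -0.08556832,  0.096     ]), array([ 0.61841098, -0.24509124,  0.096     ])] len 0.16094133885926643 yaw 7.612446867913135
screws [array([ 0.60886889, -0.0996993 ,  0.1       ]), array([ 0.61875929, -0.16301287,  0.1       ]), array([ 0.62915443, -0.22650513,  0.1       ])] 9.088785602999778
L [array([ 0.44395915, -0.09925868,  0.098     ]), array([ 0.60923469, -0.07367892,  0.098     ])] 8.79788438044842
R [array([ 0.47175299, -0.27613003,  0.098     ]), array([ 0.63709831, -0.25050132,  0.098     ])] 8.810797088602621
pivot 0.1 [ 0.43757854 -0.19094801  0.1       ]
pivot 0.105 [ 0.43867723 -0.19094254  0.105     ]
pivot 0.11 [ 0.43977592 -0.19093707  0.11      ]
pivot 0.115 [ 0.44087461 -0.19093159  0.115     ]
tab [ 0.43622692 -0.16693033  0.125     ]
```

```bash
cat >> h.py <<'E'
YR=np.radians(8.9); ex=np.array([np.cos(YR),np.sin(YR),0]); ey=np.array([-np.sin(YR),np.cos(YR),0]); SEAT=np.array([.5386,-.1754,.08])
def R(x,y,z): return SEAT+ex*x+ey*y+np.array([0,0,z])
E
python3 - <<'E'
from h import *
for n,(x0,x1,y0,y1),k in (('scene',(300,420,150,250),6),('side',(255,355,130,210),7)):
    im=cv2.cvtColor(optics.camera(n),cv2.COLOR_RGB2BGR); K=T(n)
    z=cv2.resize(im[y0:y1,x0:x1],None,fx=k,fy=k,interpolation=cv2.INTER_CUBIC)
    def pt(p): u=proj(K,p); return tuple(int(v) for v in ((u-[x0,y0]+.5)*k))
    for q in [((-.0845,.084,0),(.0845,.084,0),(.0845,-.084,0),(-.0845,-.084,0)),((.07,.084,.016),(.07,-.084,.016))]:
        cv2.polylines(z,[np.array([pt(R(*a)) for a in q])],len(q)>2,(255,0,0) if len(q)>2 else (0,255,0),1)
    cv2.circle(z,pt(R(-.102,0,.03)),4,(0,0,255),1)
    cv2.imwrite(f'pics/ov_{n}.png',z)
E
```

```text
(no output)
```

View pics/ov_scene.png

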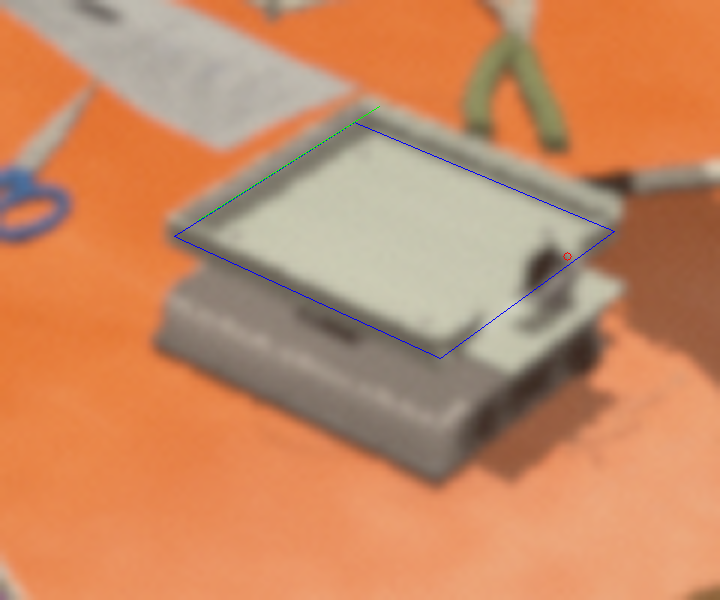

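View pics/ov_side.png

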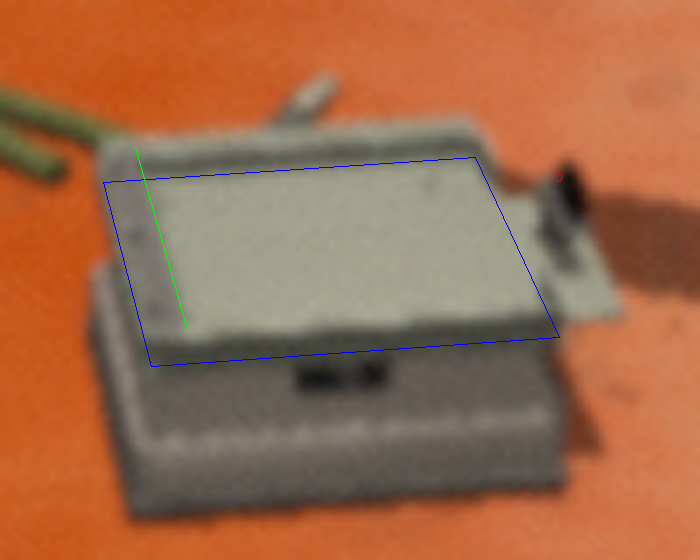

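```bash
python3 -m inch '[{"translation":[0.5,-0.75,-5.9],"spin":0},{"translation":[0.5,-0.75,-5.9],"spin":0},{"translation":[0.5,-0.75,-5.9],"spin":0},{"translation":[0.5,-0.75,-5.9],"spin":0},{"translation":[0.5,-0.75,-5.9],"spin":0},{"translation":[0.5,-0.75,-5.9],"spin":0},{"translation":[0.5,-0.75,-5.9],"spin":0},{"translation":[0.5,-0.75,-5.9],"spin":0}]' 0
python3 -m inch '[{"translation":[0,0,0],"spin":10.6},{"translation":[0,0,0],"spin":10.6},{"translation":[0,0,0],"spin":10.6},{"translation":[0,0,0],"spin":10.6},{"translation":[0,0,0],"spin":10.6},{"translation":[0,0,0],"spin":10.6},{"translation":[0,0,0],"spin":10.6},{"translation":[0,0,0],"spin":10.6},{"translation":[0,0,0],"spin":10.6},{"translation":[0,0,0],"spin":10.6},{"translation":[0,0,0],"spin":0},{"translation":[0,0,0],"spin":0}]' 0
cat >> h.py <<'E'
def show():
    s=r.read_state(); M=Ro.from_quat(s['eef_rot']).as_matrix()
    print('t',round(s['time'],2),'pos',np.round(s['ee_pos'],4),'yaw(tool y)',np.degrees(np.arctan2(M[1,1],M[0,1])).round(2),'x',M[:,0].round(3),'F',np.round(s['ft_force'],1),'w',round(float(s['width']),4),'j',np.round(s['joint_positions'],2))
    return s
E
python3 - <<'E'
from h import *
s=show()
im=snap('wrist','w2.png'); np.save('w2.npy',np.r_[s['ee_pos'],s['eef_rot']])
cv2.imwrite('pics/w2z.png',cv2.resize(im[0:250,120:480,::-1],None,fx=2.2,fy=2.2,interpolation=cv2.INTER_CUBIC))
E
```

```text
time: 2.17
ee_pos: [0.4539, 0.233, 0.2955]
eef_rot: [0.495, 0.505, -0.499, 0.501]
ft_force: [0.3, -0.2, -0.2]
width: 0.0871
time: 3.68
ee_pos: [0.4418, 0.2514, 0.29]
eef_rot: [-0.694, 0.099, 0.707, 0.096]
ft_force: [0.6, -0.4, -0.2]
width: 0.0867
t 3.67 pos [0.4418 0.2514 0.29  ] yaw(tool y) -105.88 x [-0.018 -0.002 -1.   ] F [ 0.6 -0.4 -0.2] w 0.0867 j [-0.31  0.08 -0.31  1.66  0.01  1.42 -2.47]
```

View pics/w2z.png

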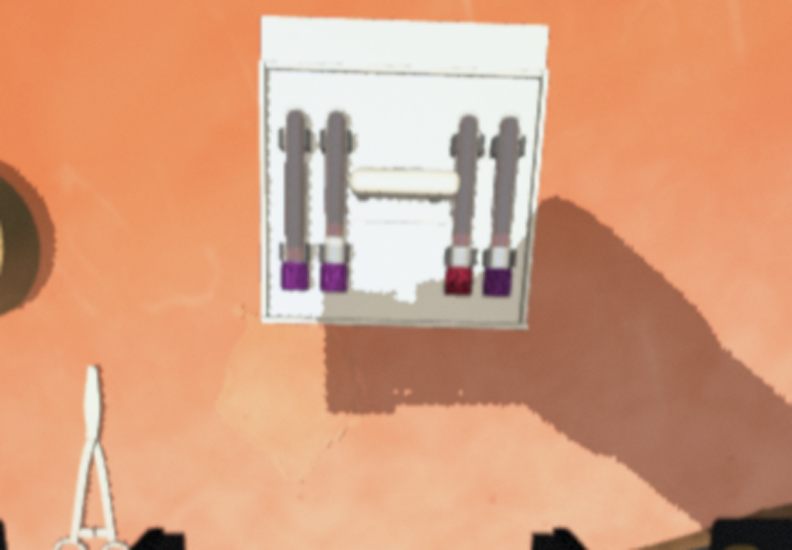

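```bash
python3 - <<'E'
from h import *
a=np.load('w2.npy'); W=T('wrist',{'ee_pos':a[:3],'eef_rot':a[3:]})
f=lambda x,y:(x/2.2+120-.3,y/2.2-.3)
P=lambda x,y,z:plane(W,f(x,y),z)
A=[P(263,17,.005),P(548,27,.005),P(527,326,.018),P(263,321,.018)]
for i in range(4):
    d=A[(i+1)%4]-A[i]; print(A[i],np.linalg.norm(d[:2]),np.degrees(np.arctan2(d[1],d[0])))
c=sum(A)/4; print('centre',c)
h=[P(350,182,.062),P(460,185,.062)];d=h[1]-h[0]; print('bar',sum(h)/2,np.linalg.norm(d),np.degrees(np.arctan2(d[1],d[0])))
th=np.radians(-16);t=np.array([np.cos(th),np.sin(th)]);print('handle from tray',c[:2]-.008*t)
E
```

```text
[0.66098415 0.24166084 0.005     ] 0.15824237060616828 -107.54161292653627
[0.61329015 0.09077701 0.005     ] 0.1622064541716614 162.52498532150776
[0.45856985 0.13948596 0.018     ] 0.15802660946766703 73.0133673451523
[0.5047371  0.29061834 0.018     ] 0.16373752085208643 -17.39754309707508
centre [0.55939532 0.19063553 0.0115    ]
bar [0.55034574 0.19411272 0.062     ] 0.0559926463652128 -107.30346252471458
handle from tray [0.55170522 0.19284063]
```

```bash
cat >> h.py <<'E'
def need(p,yaw):
    s=show(); M=Ro.from_quat(s['eef_rot']).as_matrix()
    y=np.degrees(np.arctan2(M[1,1],M[0,1]))
    print('need cm',(100*M.T@(np.array(p)-s['ee_pos'])).round(2),'spin',round(-((yaw-y+180)%360-180),2))
E
python3 -m inch '[{"translation":[3,0.45,-2],"spin":1.5},{"translation":[3,0.45,-2],"spin":0},{"translation":[3,0.45,-2],"spin":0},{"translation":[3,0.45,-2],"spin":0},{"translation":[3,0.45,-2],"spin":0},{"translation":[3,0.3,-2],"spin":0},{"translation":[0,0,0],"spin":0},{"translation":[0,0,0],"spin":0}]' 0
python3 -c "
from h import *
need([.551,.1935,.051],-107.4);snap('wrist','w3.png')"
```

```text
time: 4.72
ee_pos: [0.549, 0.1932, 0.1045]
eef_rot: [-0.694, 0.1, 0.706, 0.098]
ft_force: [-0.6, 0.5, -0.3]
width: 0.0869
t 4.72 pos [0.549  0.1932 0.1045] yaw(tool y) -106.08 x [-0.016  0.001 -1.   ] F [-0.6  0.5 -0.3] w 0.0869 j [-0.23  0.37 -0.23  1.71  0.08  1.08 -2.33]
need cm [ 5.35 -0.11 -0.27] spin 1.32
```

View pics/w3.png

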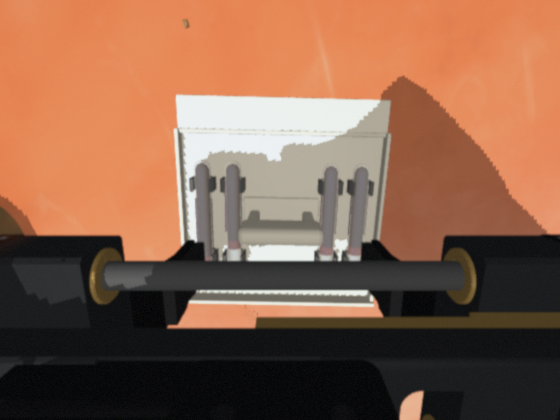

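```bash
python3 -m inch '[{"translation":[1.7,-0.05,-0.13],"spin":1.3},{"translation":[1.7,-0.05,-0.13],"spin":0},{"translation":[1.2,0,0],"spin":0},{"translation":[0.4,0,0],"spin":0},{"translation":[0,0,0],"spin":0},{"translation":[0,0,0],"spin":0}]' 0
python3 -c "
from h import *
need([.551,.1935,.051],-107.4);snap('wrist','w4.png')"
```

```text
time: 5.52
ee_pos: [0.5508, 0.1949, 0.0529]
eef_rot: [-0.694, 0.107, 0.704, 0.106]
ft_force: [-0.2, -0.4, -0.4]
width: 0.0869
t 5.53 pos [0.5508 0.1949 0.0529] yaw(tool y) -107.33 x [-0.014  0.002 -1.   ] F [-0.2 -0.4 -0.4] w 0.0869 j [-0.24  0.43 -0.22  1.74  0.1   0.99 -2.36]
need cm [ 0.19  0.13 -0.06] spin 0.07
```

View pics/w4.png

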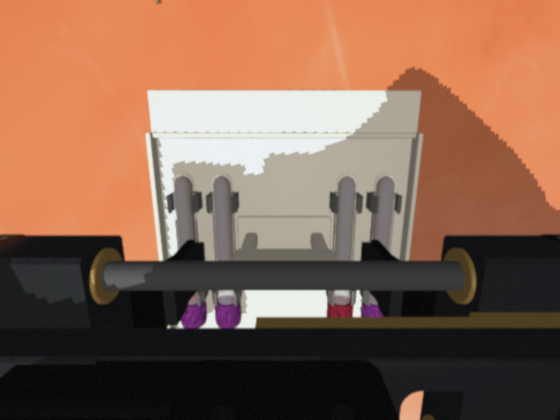

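```bash
python3 -m inch '[{"translation":[0.1,0.1,0],"spin":0},{"translation":[0,0,0],"spin":0},{"translation":[0,0,0],"spin":0},{"translation":[0,0,0],"spin":0},{"translation":[0,0,0],"spin":0},{"translation":[0,0,0],"spin":0},{"translation":[0,0,0],"spin":0},{"translation":[0,0,0],"spin":0}]' 1 10
python3 -m inch '[{"translation":[-1,0,0],"spin":0},{"translation":[-1.5,0,0],"spin":0},{"translation":[-1.5,0,0],"spin":0},{"translation":[-1.5,0,0],"spin":0},{"translation":[0,0,0],"spin":0},{"translation":[0,0,0],"spin":0}]'
python3 -c "
from h import *
show();snap('wrist','w5.png');snap('side','d5.png')
b=cv2.imread('pics/d5.png');cv2.imwrite('pics/d5z.png',cv2.resize(b[150:310,180:380],None,fx=3.7,fy=3.7,interpolation=cv2.INTER_CUBIC))"
```

```text
time: 6.58
ee_pos: [0.551, 0.194, 0.0528]
eef_rot: [-0.695, 0.107, 0.703, 0.107]
ft_force: [-0.3, 0.7, 0.3]
width: 0.0557
time: 7.32
ee_pos: [0.5517, 0.1938, 0.1123]
eef_rot: [-0.695, 0.106, 0.703, 0.107]
ft_force: [1.2, 0.0, -3.6]
width: 0.0559
t 7.33 pos [0.5517 0.1938 0.1123] yaw(tool y) -107.34 x [-0.012  0.002 -1.   ] F [ 1.2  0.  -3.6] w 0.0559 j [-0.23  0.36 -0.22  1.7   0.08  1.1  -2.35]
```

View pics/w5.png

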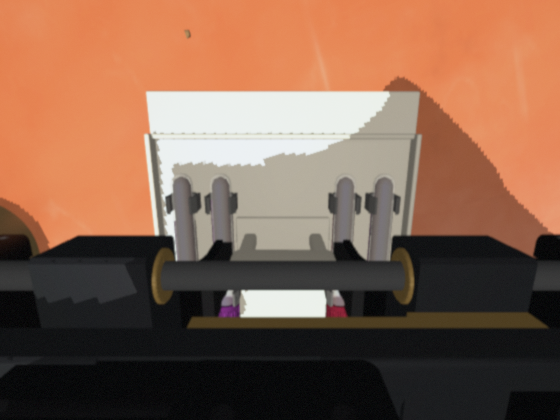

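View pics/d5z.png

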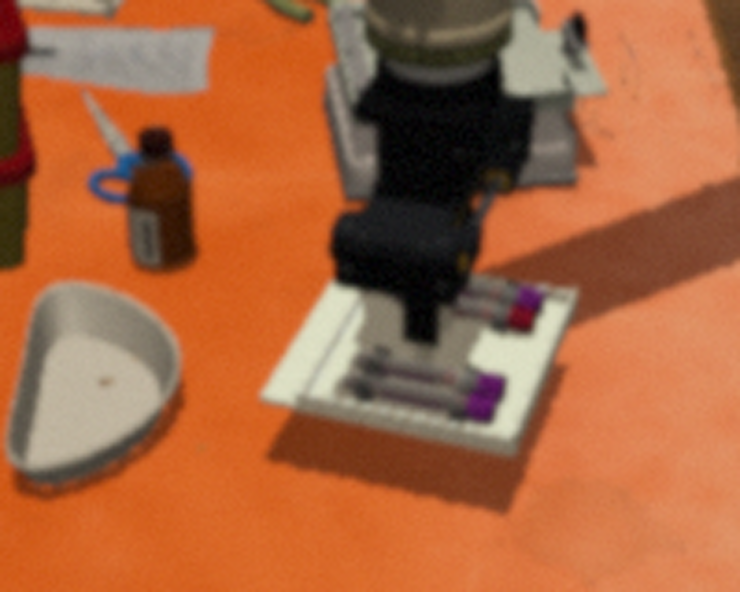

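```bash
python3 -m inch '[{"translation":[2,0,0],"spin":0},{"translation":[1.5,0,0],"spin":0},{"translation":[0,0,0],"spin":0},{"translation":[0,0,0],"spin":0}]'
python3 -m inch '[{"translation":[0,0,0],"spin":0},{"translation":[0,0,0],"spin":0},{"translation":[0,0,0],"spin":0},{"translation":[0,0,0],"spin":0}]' - 4
python3 -c "
from h import *
show();snap('wrist','w6.png')"
```

```text
time: 7.92
ee_pos: [0.5507, 0.1938, 0.075]
eef_rot: [-0.694, 0.107, 0.704, 0.106]
ft_force: [0.1, 0.3, -2.9]
width: 0.0559
time: 8.43
ee_pos: [0.5516, 0.1941, 0.0765]
eef_rot: [-0.695, 0.106, 0.703, 0.107]
ft_force: [-0.4, -0.5, -3.6]
width: 0.0558
t 8.43 pos [0.5516 0.1941 0.0765] yaw(tool y) -107.34 x [-0.012  0.002 -1.   ] F [-0.4 -0.5 -3.6] w 0.0558 j [-0.23  0.41 -0.22  1.73  0.09  1.03 -2.36]
```

View pics/w6.png

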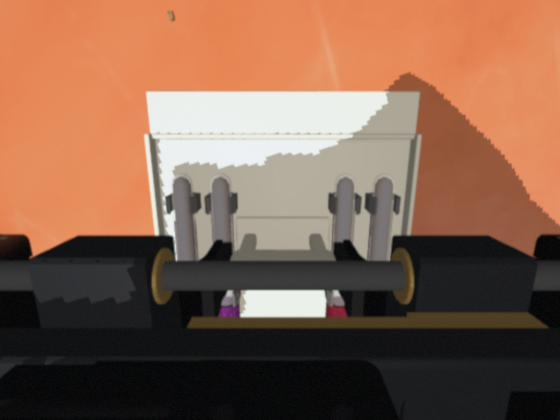

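```bash
python3 -m inch '[{"translation":[-3,0,0],"spin":0},{"translation":[-4.5,0,0],"spin":0},{"translation":[-4.5,0,0],"spin":0},{"translation":[-3,0,0],"spin":-6},{"translation":[0,0,0],"spin":-10},{"translation":[0,0,0],"spin":-10},{"translation":[0,0,0],"spin":-10},{"translation":[0,0,0],"spin":-10},{"translation":[0,0,0],"spin":-10},{"translation":[0,0,0],"spin":-10},{"translation":[0,0,0],"spin":-10},{"translation":[0,0,0],"spin":-10},{"translation":[0,0,0],"spin":-10},{"translation":[0,0,0],"spin":-10},{"translation":[0,0,0],"spin":-6},{"translation":[0,0,0],"spin":0}]' - 12
python3 -c "
from h import *
need(R(0,.145,.11),8.9)"
```

```text
time: 10.48
ee_pos: [0.5524, 0.1931, 0.2316]
eef_rot: [0.46, 0.539, -0.465, 0.531]
ft_force: [-0.2, 0.2, -2.6]
width: 0.0559
t 10.47 pos [0.5524 0.1931 0.2316] yaw(tool y) 8.34 x [-0.012  0.001 -1.   ] F [-0.2  0.2 -2.6] w 0.0559 j [-0.02  0.29 -0.47  1.55  0.13  1.34 -0.36]
need cm [ 4.17 -6.8  21.77] spin -0.56
```

```bash
python3 -m inch '[{"translation":[0,-1,3],"spin":-0.5},{"translation":[0,-1.3,4.5],"spin":0},{"translation":[0,-1.5,4.5],"spin":0},{"translation":[0.5,-1.5,4.5],"spin":0},{"translation":[1,-1,3],"spin":0},{"translation":[1,-0.5,1.5],"spin":0},{"translation":[0.8,0,0],"spin":0},{"translation":[0,0,0],"spin":0}]'
python3 -c "
from h import *
need(R(0,.145,.071),8.9);
for n in ('scene','side'): snap(n,n+'7.png')
a=cv2.imread('pics/scene7.png')[130:270,260:420];b=cv2.imread('pics/side7.png')[100:260,220:400]
cv2.imwrite('pics/s7.png',np.hstack([cv2.resize(a,(400,350)),cv2.resize(b,(394,350))]))"
```

```text
time: 11.48
ee_pos: [0.5145, -0.0278, 0.1975]
eef_rot: [0.463, 0.537, -0.466, 0.53]
ft_force: [-0.2, 0.5, -2.1]
width: 0.0559
t 11.47 pos [ 0.5145 -0.0278  0.1975] yaw(tool y) 7.94 x [-0.011  0.003 -1.   ] F [-0.2  0.5 -2.1] w 0.0559 j [ 0.28  0.15 -0.34  1.78  0.05  1.23  0.07]
need cm [4.64 0.15 0.47] spin -0.96
```

View pics/s7.png

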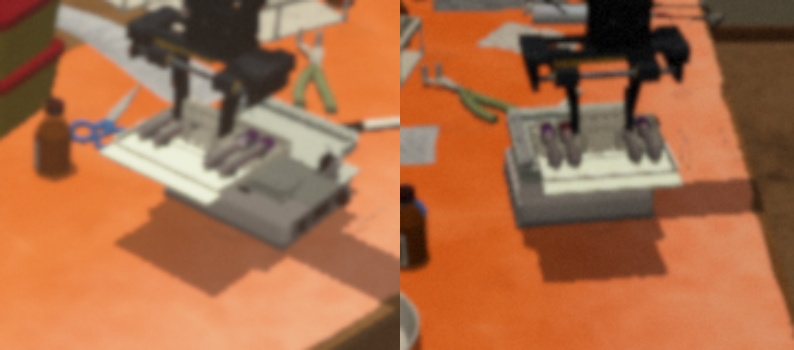

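```bash
python3 -m inch '[{"translation":[1.5,0.1,0.4],"spin":-0.9},{"translation":[1.5,0,0],"spin":0},{"translation":[0.8,0,0],"spin":0},{"translation":[0.4,0,0],"spin":0},{"translation":[0,0,0],"spin":0}]'
python3 -c "
from h import *
show()"
python3 -m inch '[{"translation":[0.4,0,0],"spin":0},{"translation":[0.4,0,0],"spin":0},{"translation":[0,0,0],"spin":0}]'
python3 -c "
from h import *
show()"
```

```text
time: 12.2
ee_pos: [0.5166, -0.0297, 0.1531]
eef_rot: [0.458, 0.542, -0.46, 0.535]
ft_force: [-0.5, -0.1, -1.4]
width: 0.0558
t 12.2 pos [ 0.5166 -0.0297  0.1531] yaw(tool y) 9.11 x [-0.01   0.004 -1.   ] F [-0.5 -0.1 -1.4] w 0.0558 j [ 0.28  0.19 -0.34  1.83  0.07  1.14  0.08]
time: 12.58
ee_pos: [0.5172, -0.0293, 0.1457]
eef_rot: [0.458, 0.541, -0.459, 0.535]
ft_force: [-0.5, -0.3, -2.9]
width: 0.056
t 12.57 pos [ 0.5172 -0.0293  0.1457] yaw(tool y) 9.13 x [-0.008  0.004 -1.   ] F [-0.5 -0.3 -2.9] w 0.056 j [ 0.28  0.2  -0.34  1.84  0.07  1.12  0.07]
```

```bash
python3 -m inch '[{"translation":[0.4,0,0],"spin":0},{"translation":[0.4,0,0],"spin":0},{"translation":[0,0,0],"spin":0}]'
python3 -c "
from h import *
show()
snap('wrist','w8.png')
for n in ('scene','side'): snap(n,n+'8.png')
a=cv2.imread('pics/scene8.png')[130:270,260:420];b=cv2.imread('pics/side8.png')[100:260,220:400]
cv2.imwrite('pics/s8.png',np.hstack([cv2.resize(a,(400,350)),cv2.resize(b,(394,350))]))"
```

```text
time: 12.95
ee_pos: [0.5176, -0.0283, 0.1378]
eef_rot: [0.458, 0.541, -0.459, 0.536]
ft_force: [0.3, 1.5, -1.7]
width: 0.0558
t 12.95 pos [ 0.5176 -0.0283  0.1378] yaw(tool y) 9.18 x [-0.006  0.005 -1.   ] F [ 0.3  1.5 -1.7] w 0.0558 j [ 0.28  0.21 -0.34  1.85  0.07  1.1   0.07]
```

View pics/s8.png

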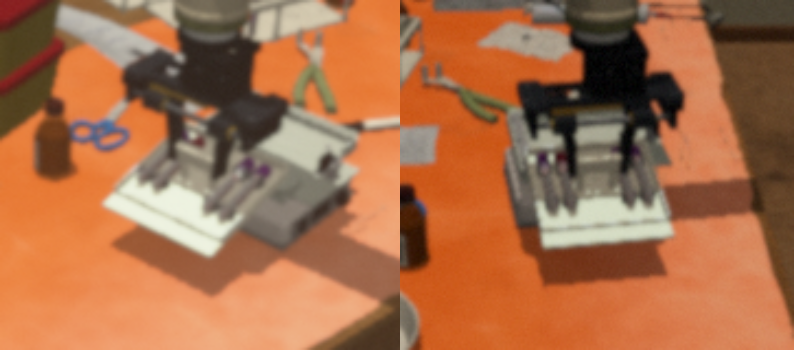

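View pics/w8.png

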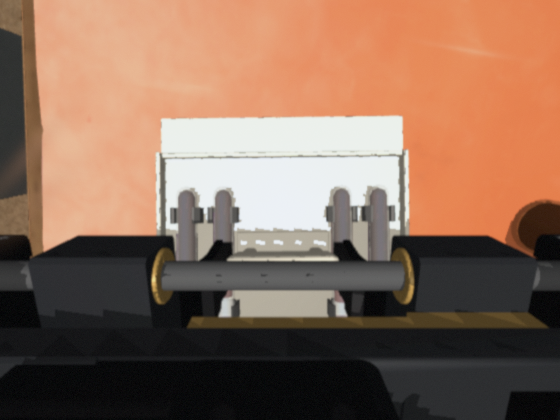

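```bash
cat >> h.py <<'E'
def tiltpts(th,c=.0018,yoff=0):
    # pivot at tool x=c (below TCP); handle centre originally at .0038. tray x -> tool -z, tray z -> tool -x
    th=np.radians(th); hx,hz=0,-(.0038-c)
    out={}
    for k,(x,y,z) in {'tl':(90.5,80,-44),'tr':(90.5,-80,-44),'bl':(90.5,80,-49)}.items():
        x=x/1000+hx; z=z/1000+hz
        X=x*np.cos(th)+z*np.sin(th); Z=-x*np.sin(th)+z*np.cos(th)
        out[k]=np.array([c-Z, y/1000, -X])
    return out
def wpix(p):
    m=optics.camera_model('wrist'); K=np.array(m['camera_matrix']); X=np.array(m['tool_from_camera'])
    c=X[:3,:3].T@(p-X[:3,3]); q=K@c; return q[:2]/q[2]
E
python3 - <<'E'
from h import *
for th in (0,8,10,12,14,16,18,20):
    o=tiltpts(th); a,b=wpix(o['tl']),wpix(o['tr']); print(th,a.round(1),b.round(1),abs(a[0]-b[0]).round(1), 'tongue low edge tool',o['bl'].round(4))
E
```

```text
0 [418.3  93.2] [145.6  93.4] 272.7 tongue low edge tool [ 0.0528  0.08   -0.0905]
8 [408.9 108.1] [155.1 108.3] 253.8 tongue low edge tool [ 0.0649  0.08   -0.0825]
10 [406.8 111.9] [157.2 112.1] 249.6 tongue low edge tool [ 0.0677  0.08   -0.0803]
12 [404.8 115.8] [159.2 115.9] 245.6 tongue low edge tool [ 0.0705  0.08   -0.0779]
14 [402.9 119.7] [161.1 119.8] 241.8 tongue low edge tool [ 0.0732  0.08   -0.0755]
16 [401.1 123.5] [162.9 123.7] 238.2 tongue low edge tool [ 0.0758  0.08   -0.0729]
18 [399.4 127.4] [164.7 127.6] 234.7 tongue low edge tool [ 0.0783  0.08   -0.0703]
20 [397.7 131.4] [166.3 131.5] 231.4 tongue low edge tool [ 0.0807  0.08   -0.0676]
```

```bash
python3 -m inch '[{"translation":[0.4,0,0],"spin":0},{"translation":[0.3,0,0],"spin":0},{"translation":[0,0,0],"spin":0}]'
python3 -c "
from h import *
show()
snap('wrist','w9.png')"
```

```text
time: 13.48
ee_pos: [0.5176, -0.0271, 0.1308]
eef_rot: [0.458, 0.542, -0.458, 0.535]
ft_force: [0.0, 1.4, -0.5]
width: 0.0557
t 13.47 pos [ 0.5176 -0.0271  0.1308] yaw(tool y) 9.21 x [-0.006  0.006 -1.   ] F [ 0.   1.4 -0.5] w 0.0557 j [ 0.28  0.22 -0.34  1.85  0.07  1.09  0.07]
```

View pics/w9.png

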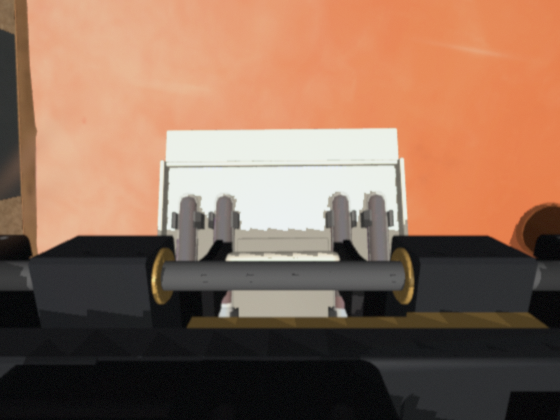

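```bash
python3 -m inch '[{"translation":[-2,0,0],"spin":0},{"translation":[-3,0,0],"spin":0},{"translation":[-3,0,0],"spin":0},{"translation":[-1.5,0,0],"spin":5},{"translation":[0,0,0],"spin":10},{"translation":[0,0,0],"spin":10},{"translation":[0,0,0],"spin":10},{"translation":[0,0,0],"spin":10},{"translation":[0,0,0],"spin":10},{"translation":[0,0,0],"spin":10},{"translation":[0,0,0],"spin":10},{"translation":[0,0,0],"spin":10},{"translation":[0,0,0],"spin":5},{"translation":[0,0,0],"spin":0}]' - 15
python3 -c "
from h import *
need(R(.064-.0683,0,.0801+.04),-81.1)"
```

```text
time: 15.28
ee_pos: [0.5134, -0.0412, 0.2222]
eef_rot: [-0.699, -0.031, 0.713, -0.035]
ft_force: [0.2, -0.3, -2.8]
width: 0.0557
t 15.28 pos [ 0.5134 -0.0412  0.2222] yaw(tool y) -84.61 x [-0.02  -0.006 -1.   ] F [ 0.2 -0.3 -2.8] w 0.0557 j [ 0.2   0.13 -0.23  1.75  0.04  1.29 -1.52]
need cm [ 2.25 13.62 -0.87] spin -3.51
```

```bash
python3 -m inch '[{"translation":[0,2,0],"spin":-3.5},{"translation":[0,3.3,-0.2],"spin":0},{"translation":[0,3.5,-0.2],"spin":0},{"translation":[0,2.5,-0.2],"spin":0},{"translation":[0,1.2,-0.2],"spin":0},{"translation":[0.5,0.4,0],"spin":0},{"translation":[0.5,0,0],"spin":0},{"translation":[0,0,0],"spin":0}]'
python3 -c "
from h import *
need(R(.064-.0683,0,.0801+.02),-81.1)
snap('wrist','w10.png')"
```

```text
time: 16.27
ee_pos: [0.5398, -0.1707, 0.2097]
eef_rot: [-0.696, -0.059, 0.713, -0.063]
ft_force: [-0.3, -0.2, -2.7]
width: 0.0556
t 16.27 pos [ 0.5398 -0.1707  0.2097] yaw(tool y) -80.11 x [-0.024 -0.007 -1.   ] F [-0.3 -0.2 -2.7] w 0.0556 j [ 0.34  0.24 -0.14  1.64  0.05  1.29 -1.21]
need cm [2.98 0.43 0.55] spin 0.99
```

View pics/w10.png

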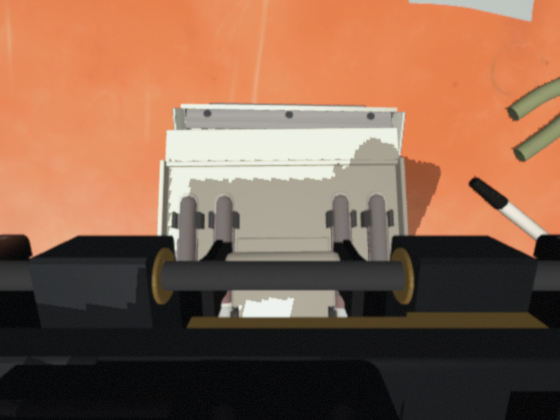

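```bash
python3 - <<'E'
from h import *
s=r.read_state();W=T('wrist',s)
for uv in [(207,113),(289,115),(371,116),(175,108),(404,112)]:
    p=plane(W,uv,.099)-SEAT; print((p@ex).round(4),(p@ey).round(4))
E
python3 -m inch '[{"translation":[0.7,0.4,0.5],"spin":1},{"translation":[0.7,0,0],"spin":0},{"translation":[0.4,0,0],"spin":0},{"translation":[0,0,0],"spin":0}]'
python3 - <<'E'
from h import *
need(R(.064-.0683,0,.0801+.006),-81.1)
snap('wrist','w11.png')
for n in ('scene','side'): snap(n,n+'11.png')
a=cv2.imread('pics/scene11.png')[130:250,290:430];b=cv2.imread('pics/side11.png')[100:220,230:370]
cv2.imwrite('pics/s11.png',np.hstack([cv2.resize(a,(400,343)),cv2.resize(b,(400,343))]))
E
```

```text
0.0824 0.0646
0.082 0.0004
0.0823 -0.0641
0.0857 0.0894
0.0857 -0.0897
time: 16.82
ee_pos: [0.5348, -0.1749, 0.191]
eef_rot: [-0.696, -0.053, 0.713, -0.057]
ft_force: [0.1, -0.5, -2.2]
width: 0.0557
t 16.82 pos [ 0.5348 -0.1749  0.191 ] yaw(tool y) -81.09 x [-0.023 -0.007 -1.   ] F [ 0.1 -0.5 -2.2] w 0.0557 j [ 0.34  0.25 -0.13  1.67  0.05  1.25 -1.22]
need cm [2.49 0.1  0.  ] spin 0.01
```

View pics/w11.png

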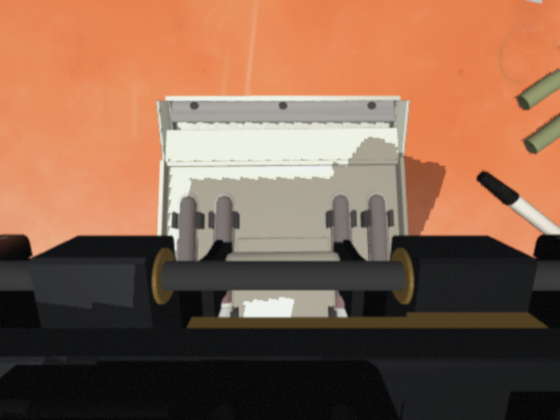

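View pics/s11.png

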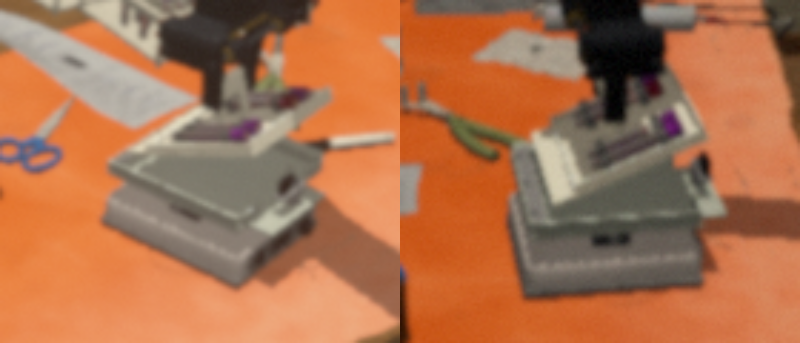

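```bash
python3 - <<'E'
from h import *
a=cv2.imread('pics/w11.png');cv2.imwrite('pics/w11z.png',cv2.resize(a[85:180,150:420],None,fx=2.9,fy=2.9,interpolation=cv2.INTER_CUBIC))
s=r.read_state();W=T('wrist',s)
for z,x in ((.1,.0773),(.096,.07),(.08,.0845)):
    print(proj(W,R(x,0,z-.08)))
for uv,z in [((283,105),.099),((283,123),.096),((283,97),.099)]:
    p=plane(W,uv,z)-SEAT; print((p@ex).round(4),(p@ey).round(4))
for th in (18,19.5,21): print(wpix(tiltpts(th)['tl']))
E
```

```text
[283.2460237  112.89065054]
[283.20975449 123.48336824]
[283.09248987 104.44785729]
0.0828 0.0002
0.0703 0.0002
0.0882 0.0002
[399.70486857 127.84035997]
[398.46323193 130.77542094]
[397.26750178 133.7194301 ]
```

View pics/w11z.png

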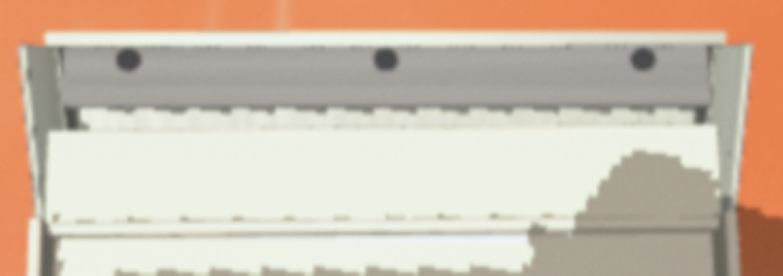

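```bash
python3 -m inch '[{"translation":[0.8,0.05,0],"spin":0},{"translation":[0.8,0.05,0],"spin":0},{"translation":[0.5,0,0],"spin":0},{"translation":[0.3,0,0],"spin":0},{"translation":[0,0,0],"spin":0}]'
python3 - <<'E'
from h import *
need(R(.064-.0683,0,.0801+.003),-81.1)
snap('wrist','w12.png');snap('side','side12.png')
a=cv2.imread('pics/w12.png');b=cv2.imread('pics/side12.png')[120:220,240:370]
cv2.imwrite('pics/w12z.png',np.vstack([cv2.resize(a[75:180,150:420],(780,303),interpolation=cv2.INTER_CUBIC),cv2.resize(b,(780,600))[:290*2:2]]))
cv2.imwrite('pics/d12z.png',cv2.resize(b,(780,600),interpolation=cv2.INTER_CUBIC))
E
```

```text
time: 17.6
ee_pos: [0.5347, -0.1762, 0.1657]
eef_rot: [-0.697, -0.053, 0.713, -0.057]
ft_force: [-0.0, -0.1, -2.8]
width: 0.056
t 17.6 pos [ 0.5347 -0.1762  0.1657] yaw(tool y) -81.09 x [-0.023 -0.007 -1.   ] F [-0.  -0.1 -2.8] w 0.056 j [ 0.34  0.27 -0.13  1.7   0.05  1.19 -1.22]
need cm [ 0.26 -0.02  0.03] spin 0.01
```

View pics/w12z.png

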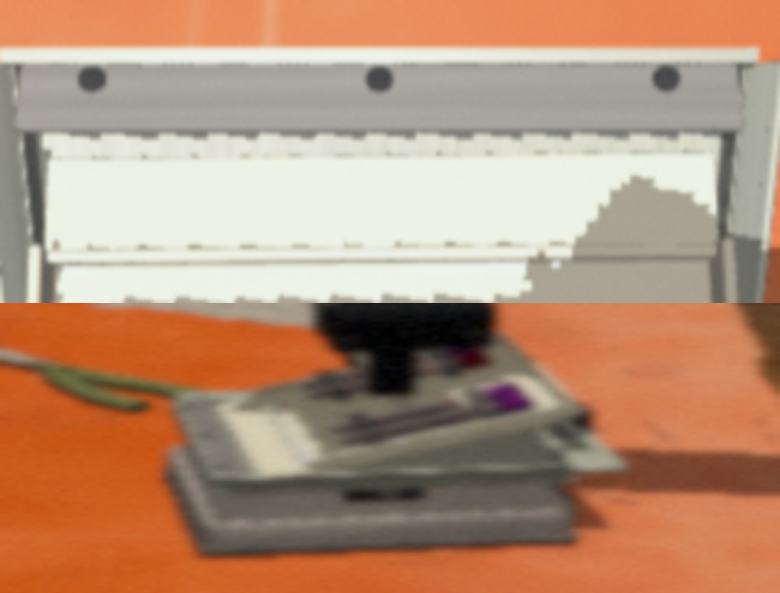

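View pics/d12z.png

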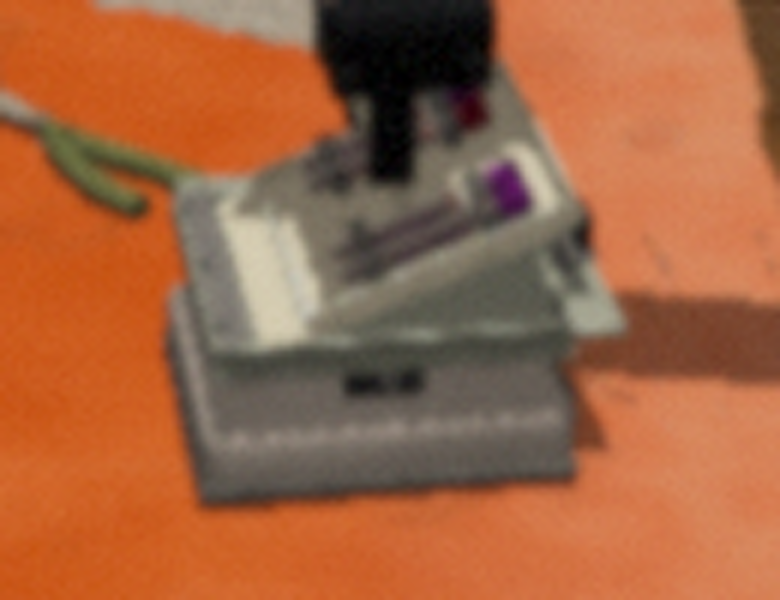

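```bash
python3 -m inch '[{"translation":[0.25,0,0],"spin":0},{"translation":[0,0,-0.5],"spin":0},{"translation":[0,0,-0.5],"spin":0},{"translation":[0,0,-0.4],"spin":0},{"translation":[0,0,0],"spin":0}]'
python3 - <<'E'
from h import *
need(R(.0845-.0683,0,.0801+.001),-81.1)
snap('wrist','w13.png')
a=cv2.imread('pics/w13.png')
cv2.imwrite('pics/w13z.png',cv2.resize(a[75:180,150:420],(780,303),interpolation=cv2.INTER_CUBIC))
E
```

```text
time: 18.32
ee_pos: [0.5503, -0.1738, 0.1636]
eef_rot: [-0.697, -0.053, 0.712, -0.057]
ft_force: [0.1, -0.4, -1.8]
width: 0.0558
t 18.32 pos [ 0.5503 -0.1738  0.1636] yaw(tool y) -81.07 x [-0.021 -0.007 -1.   ] F [ 0.1 -0.4 -1.8] w 0.0558 j [ 0.33  0.3  -0.14  1.67  0.05  1.2  -1.23]
need cm [ 0.24 -0.03 -0.44] spin 0.03
```

View pics/w13z.png

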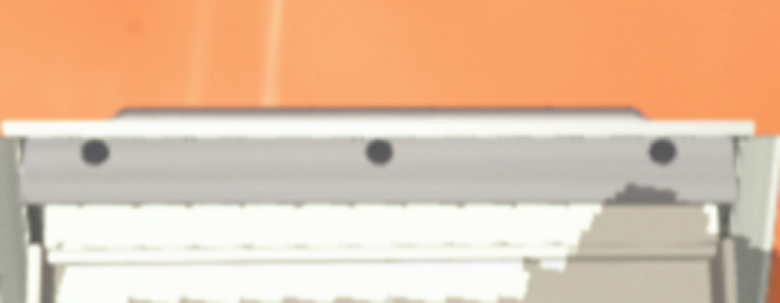

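```bash
python3 -m inch '[{"translation":[0.1,0,-0.2],"spin":0},{"translation":[0.05,0,-0.2],"spin":0},{"translation":[0,0,0],"spin":0}]'
python3 - <<'E'
from h import *
need(R(.0845-.0683,0,.0801+.001),-81.1)
E
```

```text
time: 18.75
ee_pos: [0.5537, -0.1736, 0.1628]
eef_rot: [-0.697, -0.053, 0.713, -0.057]
ft_force: [-2.0, 1.0, -0.9]
width: 0.056
t 18.75 pos [ 0.5537 -0.1736  0.1628] yaw(tool y) -81.11 x [-0.022 -0.007 -1.   ] F [-2.   1.  -0.9] w 0.056 j [ 0.33  0.31 -0.14  1.66  0.06  1.2  -1.24]
need cm [ 0.16 -0.06 -0.1 ] spin -0.01
```

```bash
python3 -m inch '[{"translation":[0.3,0,0.25],"spin":0},{"translation":[0.35,0,0.35],"spin":0},{"translation":[0,0,0],"spin":0}]' - 9
python3 - <<'E'
from h import *
need(R(.0845-.0742,0,.0727+.001),-81.1)
snap('wrist','w14.png')
a=cv2.imread('pics/w14.png')
cv2.imwrite('pics/w14z.png',cv2.resize(a[75:180,150:420],(780,303),interpolation=cv2.INTER_CUBIC))
E
```

```text
time: 19.12
ee_pos: [0.547, -0.1748, 0.1557]
eef_rot: [-0.697, -0.053, 0.713, -0.057]
ft_force: [-1.0, -0.3, -1.7]
width: 0.0556
t 19.12 pos [ 0.547  -0.1748  0.1557] yaw(tool y) -81.12 x [-0.022 -0.008 -1.   ] F [-1.  -0.3 -1.7] w 0.0556 j [ 0.34  0.3  -0.13  1.68  0.06  1.18 -1.23]
need cm [ 0.19 -0.07 -0.19] spin -0.02
```

View pics/w14z.png

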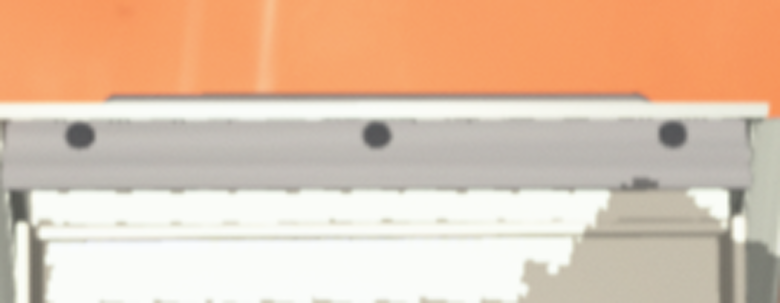

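```bash
python3 -m inch '[{"translation":[0.4,0,0.2],"spin":0},{"translation":[0.4,0,0.25],"spin":0},{"translation":[0,0,0],"spin":0}]'
python3 - <<'E'
from h import *
need(R(.0845-.0803,0,.0659+.000),-81.1)
snap('wrist','w15.png')
a=cv2.imread('pics/w15.png')
cv2.imwrite('pics/w15z.png',cv2.resize(a[75:180,150:420],(780,303),interpolation=cv2.INTER_CUBIC))
E
```

```text
time: 19.55
ee_pos: [0.5416, -0.1755, 0.1472]
eef_rot: [-0.697, -0.053, 0.713, -0.057]
ft_force: [-1.8, 0.8, -1.0]
width: 0.056
t 19.55 pos [ 0.5416 -0.1755  0.1472] yaw(tool y) -81.13 x [-0.023 -0.007 -1.   ] F [-1.8  0.8 -1. ] w 0.056 j [ 0.34  0.3  -0.13  1.7   0.06  1.16 -1.23]
need cm [ 0.13 -0.06 -0.13] spin -0.03
```

View pics/w15z.png

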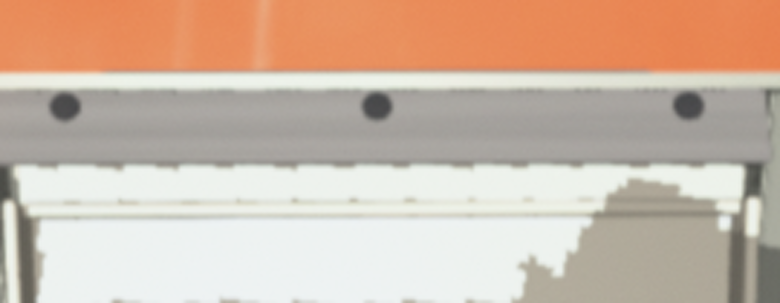

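Tilt is shrinking (rear rim row now about 148, was 154) and the tongue stays under the lip. Continue to 5°.

```bash
python3 -m inch '[{"translation":[0.4,0,0.2],"spin":0},{"translation":[0.4,0,0.25],"spin":0},{"translation":[0,0,0],"spin":0}]'
python3 - <<'E'
from h import *
need(R(.0845-.0857,0,.0587+.000),-81.1)
snap('wrist','w16.png');snap('side','side16.png')
a=cv2.imread('pics/w16.png');b=cv2.imread('pics/side16.png')[120:220,240:370]
cv2.imwrite('pics/w16z.png',np.vstack([cv2.resize(a[75:180,150:420],(520,202),interpolation=cv2.INTER_CUBIC),cv2.resize(b,(520,390))]))
E
```

```text
time: 19.98
ee_pos: [0.5369, -0.1763, 0.1389]
eef_rot: [-0.697, -0.053, 0.713, -0.057]
ft_force: [-2.2, 0.2, -0.9]
width: 0.0559
t 19.98 pos [ 0.5369 -0.1763  0.1389] yaw(tool y) -81.12 x [-0.023 -0.007 -1.   ] F [-2.2  0.2 -0.9] w 0.0559 j [ 0.34  0.3  -0.13  1.72  0.06  1.14 -1.23]
need cm [ 0.02 -0.06 -0.06] spin -0.02
```

View pics/w16z.png

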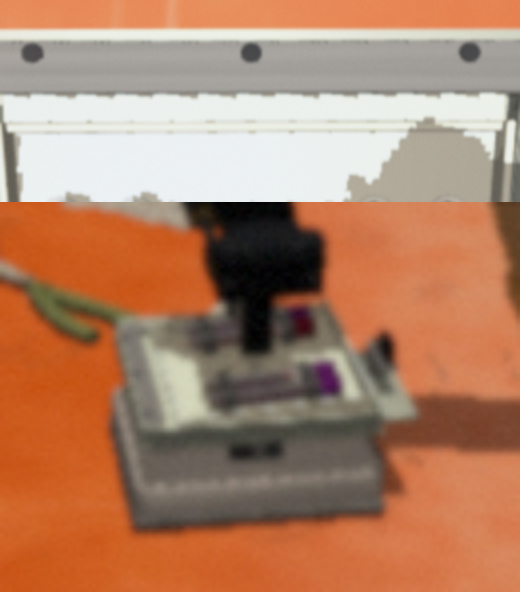

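```bash
python3 -m inch '[{"translation":[0.3,0,0.22],"spin":0},{"translation":[0.2,0,0.15],"spin":0},{"translation":[0.1,0,0],"spin":0},{"translation":[0,0,0],"spin":0}]'
python3 - <<'E'
from h import *
need(R(.0845-.0905,0,.0528+.000),-81.1)
snap('wrist','w17.png');snap('side','side17.png');snap('scene','scene17.png')
a=cv2.imread('pics/w17.png');b=cv2.imread('pics/side17.png')[120:220,240:370];c=cv2.imread('pics/scene17.png')[130:250,290:430]
cv2.imwrite('pics/w17z.png',np.vstack([cv2.resize(a[75:180,150:420],(780,202),interpolation=cv2.INTER_CUBIC),np.hstack([cv2.resize(b,(390,390)),cv2.resize(c,(390,390))])]))
E
```

```text
time: 20.58
ee_pos: [0.5339, -0.1767, 0.1332]
eef_rot: [-0.697, -0.053, 0.713, -0.057]
ft_force: [-0.4, 0.5, -2.6]
width: 0.0557
t 20.57 pos [ 0.5339 -0.1767  0.1332] yaw(tool y) -81.1 x [-0.021 -0.007 -1.   ] F [-0.4  0.5 -2.6] w 0.0557 j [ 0.34  0.3  -0.13  1.74  0.06  1.13 -1.22]
need cm [ 0.04 -0.06  0.11] spin 0.0
```

View pics/w17z.png

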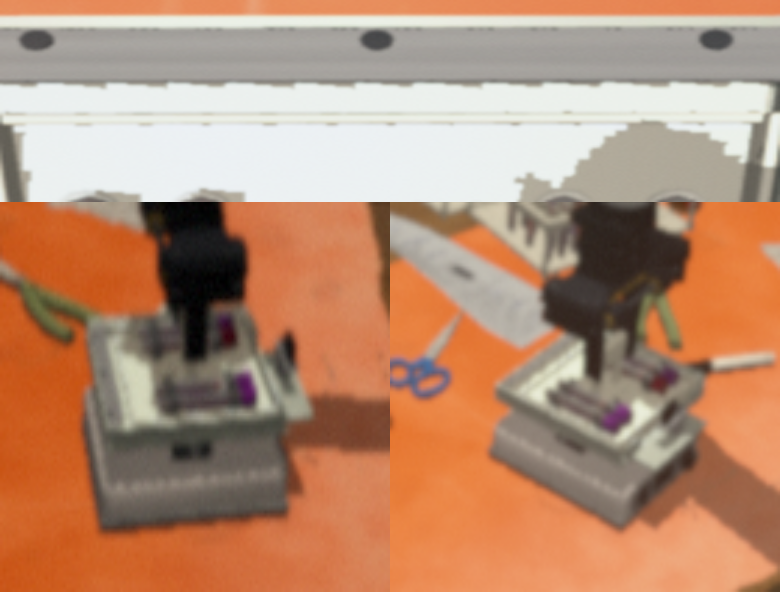

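```bash
python3 -m inch '[{"translation":[0.15,0,0.08],"spin":0},{"translation":[0.15,0,0.08],"spin":0},{"translation":[0,0,0],"spin":0}]'
python3 -c "
from h import *
show();show()"
python3 -m inch '[{"translation":[0.15,0,0.08],"spin":0},{"translation":[0.15,0,0],"spin":0},{"translation":[0,0,0],"spin":0}]'
python3 -c "
from h import *
show()"
```

```text
time: 21.1
ee_pos: [0.5336, -0.1768, 0.1325]
eef_rot: [-0.699, -0.053, 0.711, -0.057]
ft_force: [-0.7, 0.7, -2.9]
width: 0.0559
t 21.1 pos [ 0.5336 -0.1768  0.1325] yaw(tool y) -81.07 x [-0.018 -0.008 -1.   ] F [-0.7  0.7 -2.9] w 0.0559 j [ 0.35  0.29 -0.13  1.74  0.06  1.12 -1.22]
t 21.1 pos [ 0.5336 -0.1768  0.1325] yaw(tool y) -81.07 x [-0.018 -0.008 -1.   ] F [-0.7  0.7 -2.9] w 0.0559 j [ 0.35  0.29 -0.13  1.74  0.06  1.12 -1.22]
time: 21.48
ee_pos: [0.5337, -0.1768, 0.1321]
eef_rot: [-0.7, -0.053, 0.71, -0.058]
ft_force: [0.7, 0.4, -3.6]
width: 0.056
t 21.48 pos [ 0.5337 -0.1768  0.1321] yaw(tool y) -81.06 x [-0.015 -0.008 -1.   ] F [ 0.7  0.4 -3.6] w 0.056 j [ 0.35  0.29 -0.13  1.75  0.06  1.12 -1.22]
```

```bash
python3 - <<'E'
from h import *
snap('wrist','w18.png');snap('side','side18.png')
a=cv2.imread('pics/w18.png');b=cv2.imread('pics/side18.png')[130:210,250:360]
cv2.imwrite('pics/d18z.png',cv2.resize(b,(770,560),interpolation=cv2.INTER_CUBIC))
s=show(); print(s['torque'])
for th in (0,1,2,3): print(th,[wpix(tiltpts(th)[k]).round(1) for k in('tl','tr')])
E
```

```text
t 21.57 pos [ 0.5338 -0.1768  0.132 ] yaw(tool y) -81.06 x [-0.015 -0.008 -1.   ] F [-1.3  0.3  1.1] w 0.056 j [ 0.35  0.29 -0.13  1.75  0.06  1.12 -1.22]
[ 0.27017368  0.41510855 -0.00488346]
0 [array([418.7,  93.7]), array([146.1,  93.9])]
1 [array([417.4,  95.5]), array([147.3,  95.7])]
2 [array([416.2,  97.4]), array([148.6,  97.5])]
3 [array([415. ,  99.2]), array([149.8,  99.4])]
```

View pics/d18z.png

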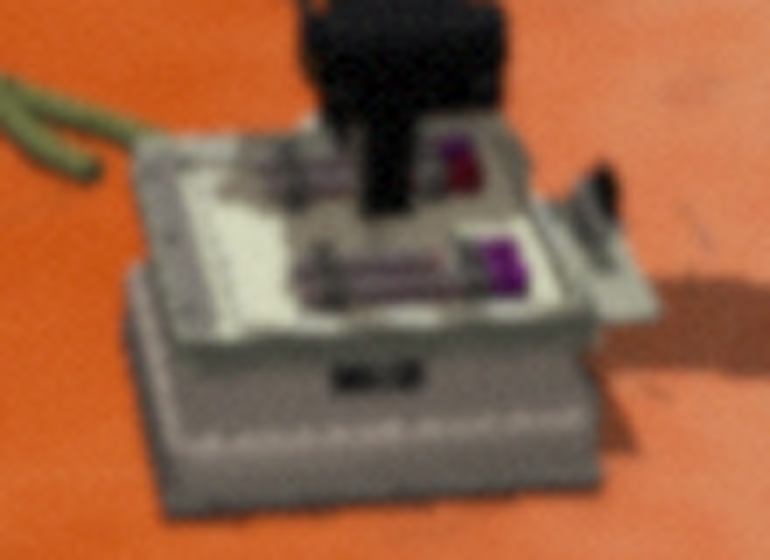

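View pics/w18.png

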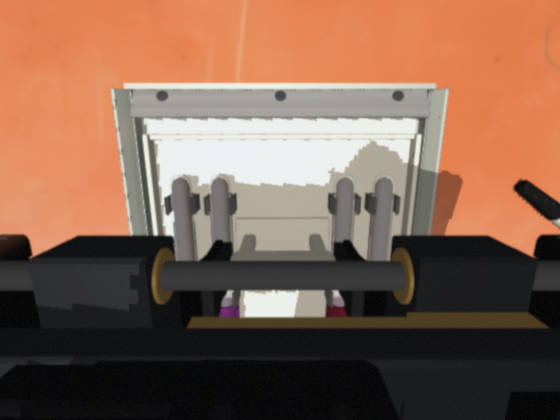

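```bash
python3 -m inch '[{"translation":[0.3,0,0],"spin":0},{"translation":[0.3,0,0],"spin":0},{"translation":[0,0,0],"spin":0}]'
python3 -c "
from h import *
show()"
python3 -m inch '[{"translation":[0,0,0],"spin":0},{"translation":[0,0,0],"spin":0},{"translation":[0,0,0],"spin":0},{"translation":[0,0,0],"spin":0},{"translation":[0,0,0],"spin":0}]' 0.1
python3 - <<'E'
from h import *
show()
snap('wrist','w19.png');snap('side','side19.png')
b=cv2.imread('pics/side19.png')[130:210,250:360]
cv2.imwrite('pics/d19z.png',cv2.resize(b,(770,560),interpolation=cv2.INTER_CUBIC))
E
```

```text
time: 21.95
ee_pos: [0.5353, -0.1766, 0.1286]
eef_rot: [-0.701, -0.053, 0.709, -0.058]
ft_force: [0.1, -0.2, -2.7]
width: 0.0562
t 21.95 pos [ 0.5353 -0.1766  0.1286] yaw(tool y) -81.04 x [-0.011 -0.009 -1.   ] F [ 0.1 -0.2 -2.7] w 0.0562 j [ 0.35  0.3  -0.13  1.75  0.06  1.11 -1.22]
time: 22.58
ee_pos: [0.5356, -0.1769, 0.1281]
eef_rot: [-0.701, -0.052, 0.709, -0.058]
ft_force: [0.1, 0.3, -1.0]
width: 0.0781
t 22.57 pos [ 0.5356 -0.1769  0.1281] yaw(tool y) -81.05 x [-0.01  -0.009 -1.   ] F [ 0.1  0.3 -1. ] w 0.0781 j [ 0.35  0.3  -0.13  1.75  0.06  1.11 -1.22]
```

View pics/d19z.png

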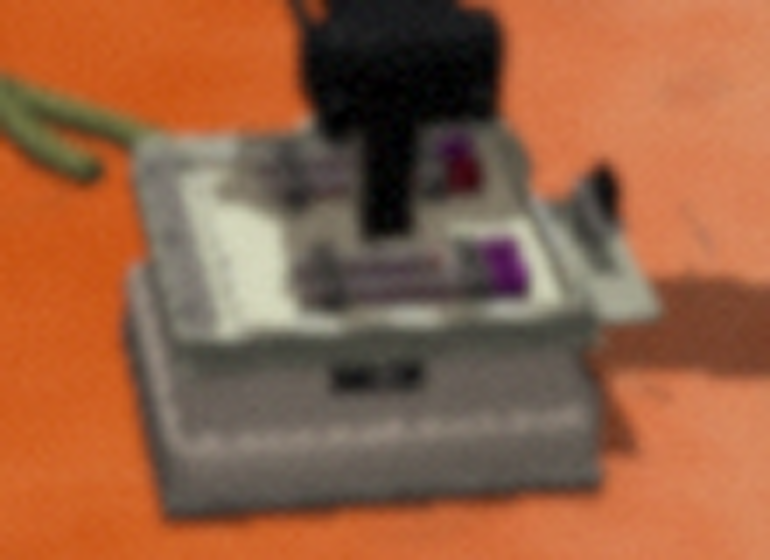

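View pics/w19.png

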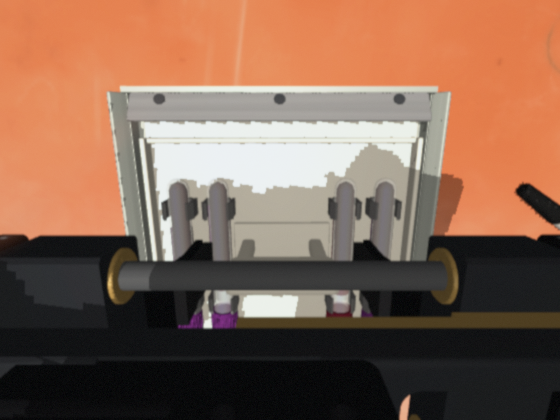

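```bash
python3 -m inch '[{"translation":[-1,0,0],"spin":0},{"translation":[-2,0,0],"spin":0},{"translation":[-3,0,0],"spin":0},{"translation":[-3,0,0],"spin":0},{"translation":[-2,0,0],"spin":0},{"translation":[0,0,0],"spin":-10},{"translation":[0,0,0],"spin":-10},{"translation":[0,0,0],"spin":-10},{"translation":[0,0,0],"spin":-10},{"translation":[0,0,0],"spin":-10},{"translation":[0,0,0],"spin":-10},{"translation":[0,0,0],"spin":-10},{"translation":[0,0,0],"spin":-10},{"translation":[0,0,0],"spin":-10},{"translation":[0,0,0],"spin":0}]' 0.2
python3 - <<'E'
from h import *
need(R(-.135,.024,.12),8.9)
snap('wrist','w20.png');snap('side','side20.png');snap('scene','scene20.png')
b=cv2.imread('pics/side20.png')[130:210,250:360];c=cv2.imread('pics/scene20.png')[150:240,300:420]
cv2.imwrite('pics/d20z.png',np.hstack([cv2.resize(b,(400,290),interpolation=cv2.INTER_CUBIC),cv2.resize(c,(387,290),interpolation=cv2.INTER_CUBIC)]))
E
```

```text
time: 24.55
ee_pos: [0.538, -0.1759, 0.2539]
eef_rot: [0.442, 0.546, -0.449, 0.551]
ft_force: [-0.9, 1.5, -0.2]
width: 0.0698
t 24.55 pos [ 0.538  -0.1759  0.2539] yaw(tool y) 11.81 x [-0.    -0.012 -1.   ] F [-0.9  1.5 -0.2] w 0.0698 j [ 0.47  0.21 -0.28  1.59  0.07  1.35  0.39]
need cm [  5.39 -13.27  -3.18] spin 2.91
```

View pics/d20z.png

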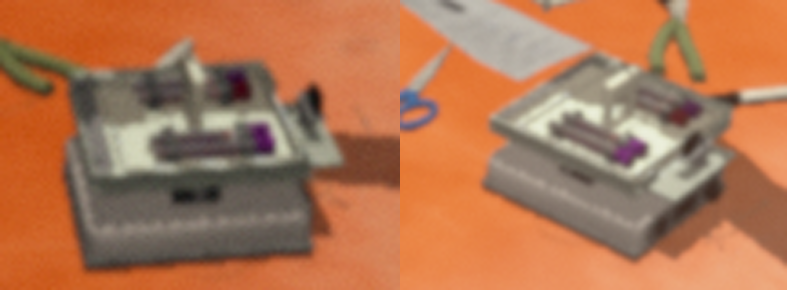

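View pics/w20.png

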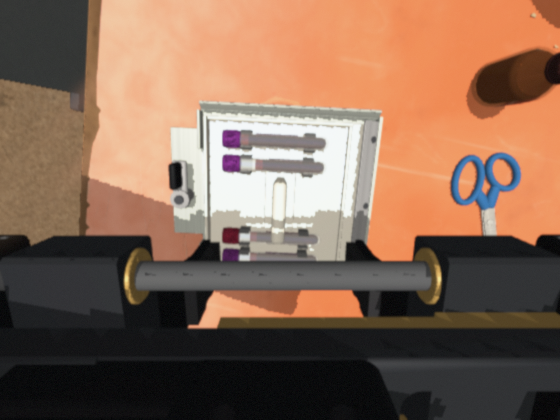

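```bash
python3 - <<'E'
from h import *
s=r.read_state();W=T('wrist',s)
for n,uv,z in [('tab',(177,176),.125),('piv',(180,199),.11),('handle',(279.5,208),.142),('h top',(280,178),.142)]:
    p=plane(W,uv,z)-SEAT; print(n,(p@ex).round(4),(p@ey).round(4))
a=cv2.imread('pics/w20.png');cv2.imwrite('pics/w20z.png',cv2.resize(a[90:270,160:400],None,fx=3.3,fy=3.3,interpolation=cv2.INTER_CUBIC))
E
```

```text
tab -0.0955 0.0257
piv -0.0986 0.0016
handle -0.0035 0.0051
h top -0.0043 0.0307
```

View pics/w20z.png

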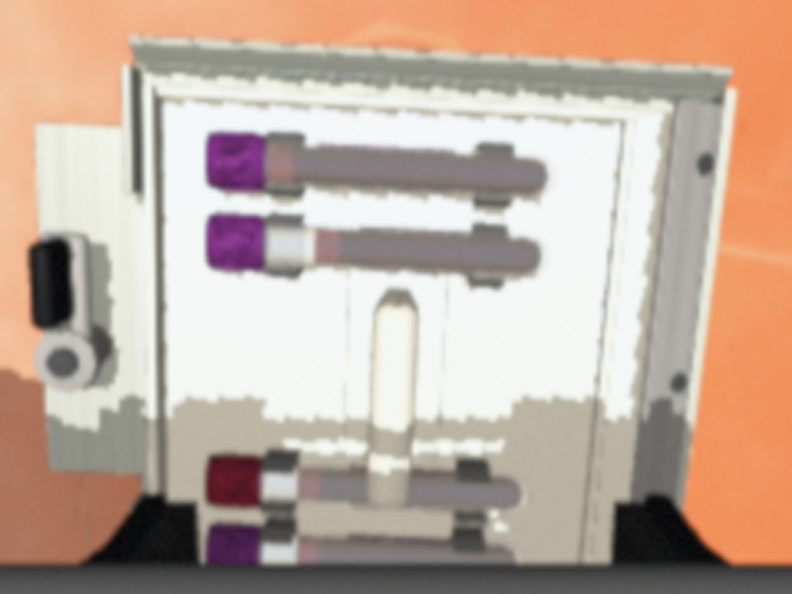

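```bash
python3 -m inch '[{"translation":[0,-2.5,-0.6],"spin":2.9},{"translation":[0,-3.5,-0.7],"spin":0},{"translation":[0,-3.5,-0.7],"spin":0},{"translation":[0,-2.5,-0.7],"spin":0},{"translation":[1,-1,-0.3],"spin":0},{"translation":[1.5,0,0],"spin":0},{"translation":[1.5,0,0],"spin":0},{"translation":[1,0,0],"spin":0},{"translation":[0,0,0],"spin":0}]' 1 20
python3 - <<'E'
from h import *
need(R(-.135,.024,.046),8.9)
snap('wrist','w21.png')
E
```

```text
time: 25.82
ee_pos: [0.4021, -0.1662, 0.2008]
eef_rot: [0.463, 0.529, -0.469, 0.535]
ft_force: [-0.1, -0.6, -0.1]
width: 0.0009
t 25.82 pos [ 0.4021 -0.1662  0.2008] yaw(tool y) 7.58 x [ 0.    -0.011 -1.   ] F [-0.1 -0.6 -0.1] w 0.0009 j [ 0.55 -0.05 -0.26  1.98 -0.    1.21  0.42]
need cm [ 7.48 -0.13  0.54] spin -1.32
```

View pics/w21.png

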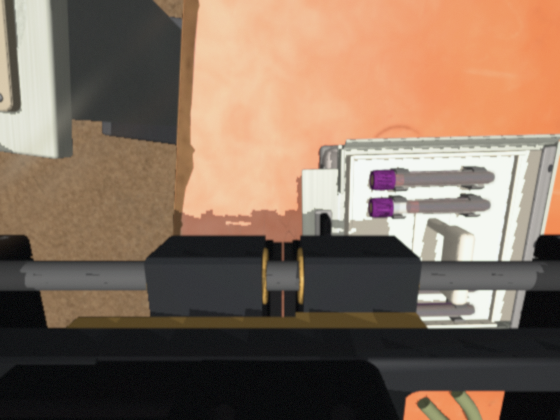

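```bash
python3 -m inch '[{"translation":[2,-0.1,0.4],"spin":-1.3},{"translation":[2.5,0,0],"spin":0},{"translation":[2,0,0],"spin":0},{"translation":[0.8,0,0],"spin":0},{"translation":[0,0,0],"spin":0}]'
python3 - <<'E'
from h import *
need(R(-.135,.024,.046),8.9)
snap('wrist','w22.png');snap('scene','scene22.png');snap('side','side22.png')
b=cv2.imread('pics/side22.png')[120:220,250:390];c=cv2.imread('pics/scene22.png')[150:250,320:460]
cv2.imwrite('pics/d22z.png',np.hstack([cv2.resize(b,(400,290),interpolation=cv2.INTER_CUBIC),cv2.resize(c,(400,290),interpolation=cv2.INTER_CUBIC)]))
E
```

```text
time: 26.5
ee_pos: [0.4047, -0.172, 0.1288]
eef_rot: [0.457, 0.533, -0.462, 0.542]
ft_force: [-0.3, 0.4, -0.2]
width: 0.0006
t 26.5 pos [ 0.4047 -0.172   0.1288] yaw(tool y) 8.92 x [ 0.005 -0.013 -1.   ] F [-0.3  0.4 -0.2] w 0.0006 j [ 0.55  0.03 -0.26  2.06  0.02  1.04  0.43]
need cm [ 0.28 -0.33  0.01] spin 0.02
```

View pics/d22z.png

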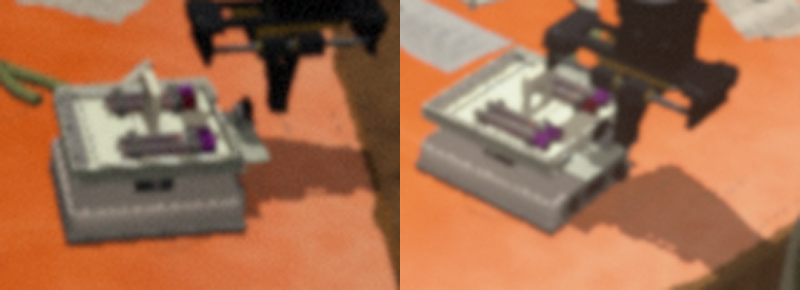

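View pics/w22.png

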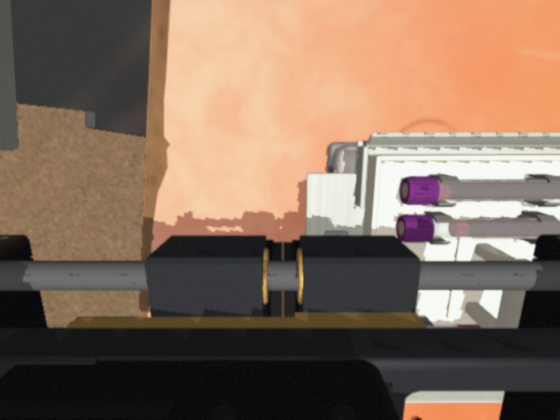

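```bash
cat >> h.py <<'E'
def arc(deg,piv=(-.1005,0),rad=.024,off=.0185,z=.0465):
    a=np.radians(deg); u=np.array([np.sin(a),np.cos(a)]); n=np.array([np.cos(a),-np.sin(a)])
    p=np.array(piv)+rad*u-off*n
    need(R(p[0],p[1],z),8.9-deg)
E
python3 -m inch '[{"translation":[0.2,0.5,0],"spin":0},{"translation":[0,0.5,0],"spin":0},{"translation":[0,0.2,0],"spin":0},{"translation":[0,0,0],"spin":0}]'
python3 -c "
from h import *
arc(0);arc(30)"
```

```text
time: 27.15
ee_pos: [0.4188, -0.1703, 0.1287]
eef_rot: [0.458, 0.532, -0.461, 0.543]
ft_force: [0.2, 0.2, 0.1]
width: 0.0004
t 27.15 pos [ 0.4188 -0.1703  0.1287] yaw(tool y) 8.93 x [ 0.008 -0.014 -1.   ] F [0.2 0.2 0.1] w 0.0004 j [ 0.54  0.06 -0.27  2.03  0.03  1.04  0.41]
need cm [ 0.22 -0.14 -0.05] spin 0.03
t 27.15 pos [ 0.4188 -0.1703  0.1287] yaw(tool y) 8.93 x [ 0.008 -0.014 -1.   ] F [0.2 0.2 0.1] w 0.0004 j [ 0.54  0.06 -0.27  2.03  0.03  1.04  0.41]
need cm [ 0.22  1.3  -0.65] spin 30.03
```

```bash
python3 -m inch '[{"translation":[0.2,0.43,-0.28],"spin":10},{"translation":[0,0.44,-0.28],"spin":10},{"translation":[0,0.44,-0.28],"spin":10},{"translation":[0,0,0],"spin":0}]'
python3 - <<'E'
from h import *
arc(30);arc(60)
snap('wrist','w23.png');snap('scene','scene23.png');snap('side','side23.png')
b=cv2.imread('pics/side23.png')[120:220,250:390];c=cv2.imread('pics/scene23.png')[150:250,320:460]
cv2.imwrite('pics/d23z.png',np.hstack([cv2.resize(b,(400,290),interpolation=cv2.INTER_CUBIC),cv2.resize(c,(400,290),interpolation=cv2.INTER_CUBIC)]))
E
```

```text
time: 27.65
ee_pos: [0.431, -0.1624, 0.1263]
eef_rot: [-0.585, -0.391, 0.587, -0.401]
ft_force: [-0.2, -0.3, 0.1]
width: 0.0005
t 27.65 pos [ 0.431  -0.1624  0.1263] yaw(tool y) -21.9 x [ 0.006 -0.014 -1.   ] F [-0.2 -0.3  0.1] w 0.0005 j [ 0.5   0.08 -0.26  2.01  0.04  1.04 -0.16]
need cm [-0.02 -0.05 -0.03] spin -0.8
t 27.65 pos [ 0.431  -0.1624  0.1263] yaw(tool y) -21.9 x [ 0.006 -0.014 -1.   ] F [-0.2 -0.3  0.1] w 0.0005 j [ 0.5   0.08 -0.26  2.01  0.04  1.04 -0.16]
need cm [-0.01  1.39 -0.65] spin 29.2
```

View pics/d23z.png

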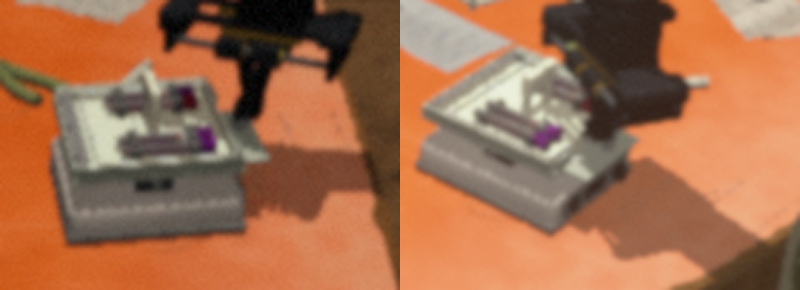

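View pics/w23.png

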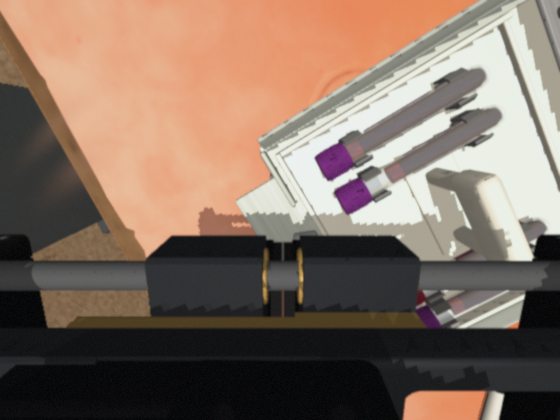

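```bash
python3 -m inch '[{"translation":[0,0.46,-0.25],"spin":9.5},{"translation":[0,0.46,-0.25],"spin":10},{"translation":[0,0.46,-0.25],"spin":10},{"translation":[0,0,0],"spin":0}]'
python3 - <<'E'
from h import *
arc(60);arc(85)
snap('side','side24.png')
b=cv2.imread('pics/side24.png')[120:220,250:390]
cv2.imwrite('pics/d24z.png',cv2.resize(b,(700,500),interpolation=cv2.INTER_CUBIC))
E
```

```text
time: 28.3
ee_pos: [0.4455, -0.1627, 0.1262]
eef_rot: [0.667, 0.229, -0.667, 0.239]
ft_force: [0.2, -0.2, -0.8]
width: 0.0007
t 28.3 pos [ 0.4455 -0.1627  0.1262] yaw(tool y) -51.38 x [ 0.005 -0.013 -1.   ] F [ 0.2 -0.2 -0.8] w 0.0007 j [ 0.47  0.11 -0.24  1.98  0.04  1.05 -0.68]
need cm [-0.03 -0.04 -0.15] spin -0.28
t 28.3 pos [ 0.4455 -0.1627  0.1262] yaw(tool y) -51.38 x [ 0.005 -0.013 -1.   ] F [ 0.2 -0.2 -0.8] w 0.0007 j [ 0.47  0.11 -0.24  1.98  0.04  1.05 -0.68]
need cm [-0.02  1.14 -0.71] spin 24.72
```

View pics/d24z.png

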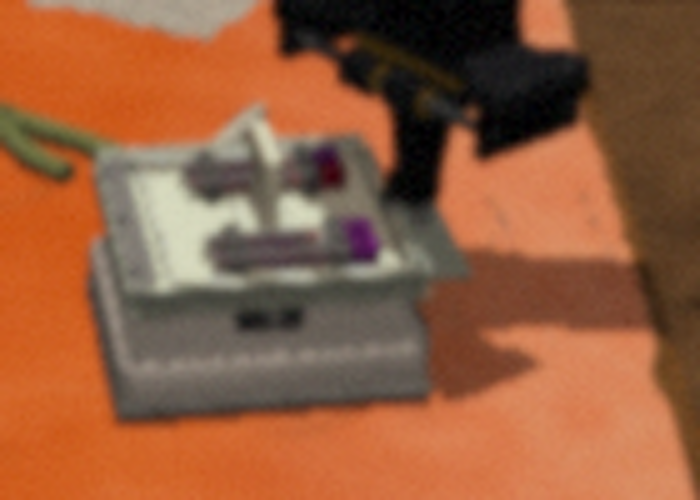

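```bash
python3 -m inch '[{"translation":[0,0.46,-0.3],"spin":10},{"translation":[0,0.46,-0.3],"spin":10},{"translation":[0,0.4,-0.25],"spin":9},{"translation":[0,0,0],"spin":0}]'
python3 -c "
from h import *
arc(90)"
python3 -m inch '[{"translation":[0,0.3,0],"spin":0},{"translation":[0,0.2,0],"spin":0},{"translation":[0,0,0],"spin":0}]'
python3 - <<'E'
from h import *
arc(90)
snap('side','side25.png');snap('wrist','w25.png')
b=cv2.imread('pics/side25.png')[120:220,250:390]
cv2.imwrite('pics/d25z.png',cv2.resize(b,(700,500),interpolation=cv2.INTER_CUBIC))
E
```

```text
time: 28.85
ee_pos: [0.4578, -0.1698, 0.1261]
eef_rot: [0.705, 0.059, -0.704, 0.067]
ft_force: [-0.5, 0.3, 0.5]
width: 0.0006
t 28.85 pos [ 0.4578 -0.1698  0.1261] yaw(tool y) -79.79 x [ 0.003 -0.012 -1.   ] F [-0.5  0.3  0.5] w 0.0006 j [ 0.44  0.14 -0.2   1.95  0.04  1.05 -1.17]
need cm [-0.04 -0.04 -0.24] spin 1.31
time: 29.22
ee_pos: [0.4587, -0.1743, 0.1262]
eef_rot: [0.705, 0.063, -0.703, 0.071]
ft_force: [0.8, 1.7, -0.2]
width: 0.0004
t 29.23 pos [ 0.4587 -0.1743  0.1262] yaw(tool y) -79.12 x [ 0.004 -0.011 -1.   ] F [ 0.8  1.7 -0.2] w 0.0004 j [ 0.45  0.14 -0.2   1.94  0.04  1.05 -1.15]
need cm [-0.03 -0.5  -0.25] spin 1.98
```

View pics/d25z.png

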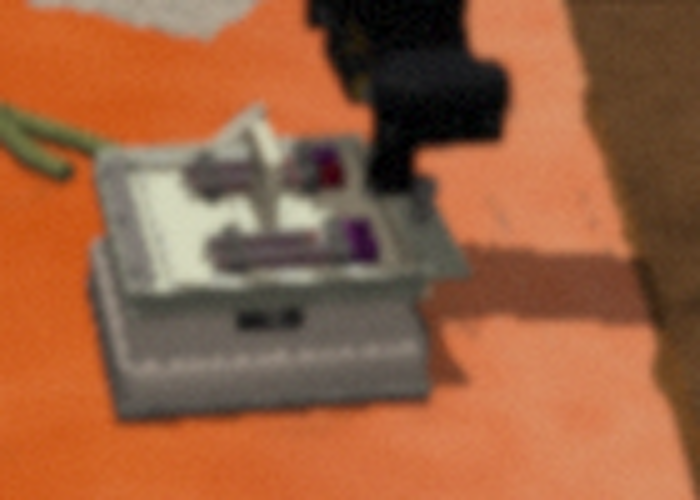

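View pics/w25.png

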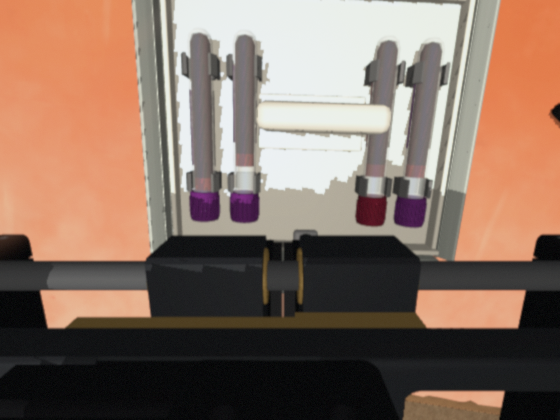

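```bash
python3 -m inch '[{"translation":[0,0.3,0],"spin":0},{"translation":[0,0.3,0],"spin":0}]'
python3 -c "
from h import *
arc(90)"
python3 -m inch '[{"translation":[0,0.3,0],"spin":0},{"translation":[0,0.3,0],"spin":0}]'
python3 -c "
from h import *
arc(90)"
```

```text
time: 29.58
ee_pos: [0.459, -0.1749, 0.1261]
eef_rot: [-0.704, -0.067, 0.704, -0.07]
ft_force: [-6.0, 15.5, 9.1]
width: 0.0004
t 29.57 pos [ 0.459  -0.1749  0.1261] yaw(tool y) -78.92 x [-0.    -0.004 -1.   ] F [-6.  15.5  9.1] w 0.0004 j [ 0.45  0.15 -0.2   1.94  0.04  1.06 -1.14]
need cm [-0.04 -0.56 -0.23] spin 2.18
time: 29.82
ee_pos: [0.4589, -0.1749, 0.1261]
eef_rot: [-0.702, -0.071, 0.705, -0.069]
ft_force: [-5.7, 13.8, 8.7]
width: 0.0002
t 29.82 pos [ 0.4589 -0.1749  0.1261] yaw(tool y) -78.64 x [-0.005  0.003 -1.   ] F [-5.7 13.8  8.7] w 0.0002 j [ 0.45  0.15 -0.2   1.93  0.03  1.07 -1.13]
need cm [-0.04 -0.56 -0.24] spin 2.46
```

```bash
python3 -m inch '[{"translation":[0,-0.5,0],"spin":0},{"translation":[0,-1,0],"spin":0},{"translation":[0,-0.5,0],"spin":0},{"translation":[-3,0,0],"spin":0},{"translation":[-4,0,0],"spin":0},{"translation":[-4,0,0],"spin":0},{"translation":[-2,0,2],"spin":0},{"translation":[0,0,2],"spin":0},{"translation":[0,0,0],"spin":0}]'
python3 - <<'E'
from h import *
show()
snap('scene','scene26.png');snap('side','side26.png');snap('wrist','w26.png')
b=cv2.imread('pics/side26.png')[130:220,250:370];c=cv2.imread('pics/scene26.png')[150:240,300:420];w=cv2.imread('pics/w26.png')[0:240,100:500]
cv2.imwrite('pics/d26z.png',np.vstack([np.hstack([cv2.resize(b,(390,290),interpolation=cv2.INTER_CUBIC),cv2.resize(c,(390,290),interpolation=cv2.INTER_CUBIC)]),np.pad(cv2.resize(w,(500,300)),((0,0),(0,280),(0,0)))]))
E
```

```text
time: 30.95
ee_pos: [0.4146, -0.1632, 0.2608]
eef_rot: [-0.702, -0.07, 0.705, -0.07]
ft_force: [0.6, 0.4, 0.1]
width: 0.0006
t 30.95 pos [ 0.4146 -0.1632  0.2608] yaw(tool y) -78.61 x [-0.005 -0.    -1.   ] F [0.6 0.4 0.1] w 0.0006 j [ 0.47 -0.06 -0.19  1.86 -0.01  1.35 -1.09]
```

View pics/d26z.png

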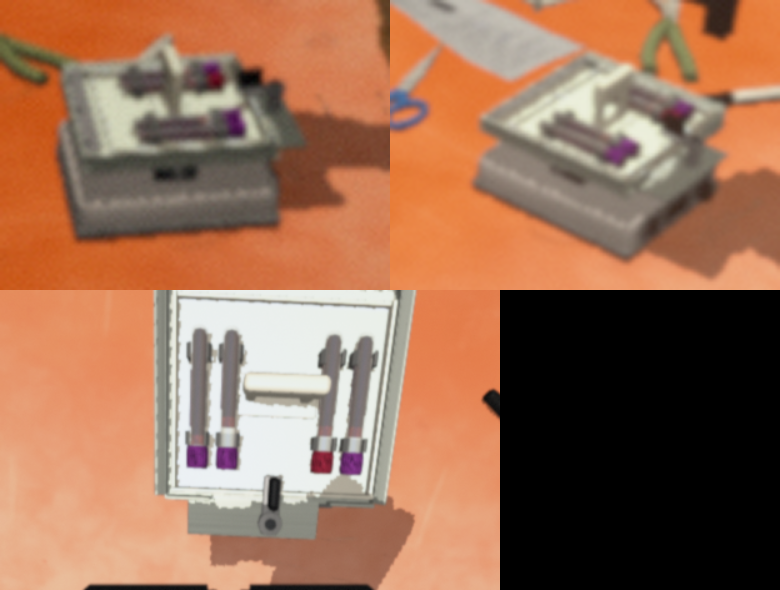

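View pics/w26.png

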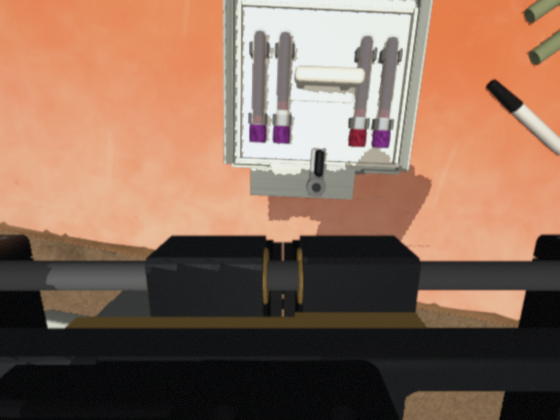

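```bash
python3 - <<'E'
from h import *
s=r.read_state();W=T('wrist',s)
P=lambda uv,z:(plane(W,uv,z)-SEAT)
a,b=P((316,186.5),.11),P((319.5,163),.125); d=b-a; print(a@ex,a@ey,'catch deg',90-np.degrees(np.arctan2(d@ey,d@ex)),np.linalg.norm(d[:2]))
l0,l1=P((225,164),.09),P((408,170),.09); d=l1-l0; print('front edge dir', np.degrees(np.arctan2(d@ey,d@ex)))
im=cv2.imread('pics/w26.png');cv2.imwrite('pics/w26z.png',cv2.resize(im[130:205,220:430],None,fx=3.8,fy=3.8,interpolation=cv2.INTER_CUBIC))
E
```

```text
-0.09942973331995454 0.0006841254912970936 catch deg 89.7358399934138 0.023749311420917026
front edge dir -89.29011109406483
```

View pics/w26z.png

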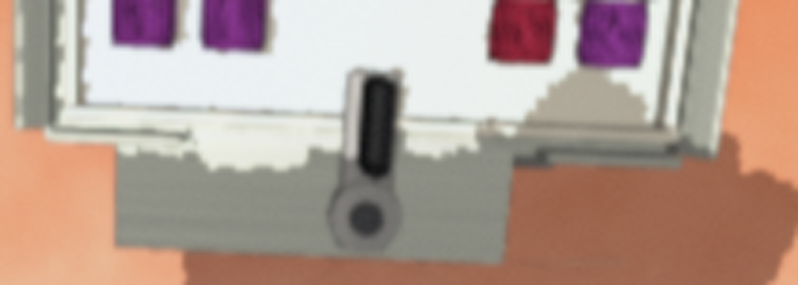

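View pics/scene26.png

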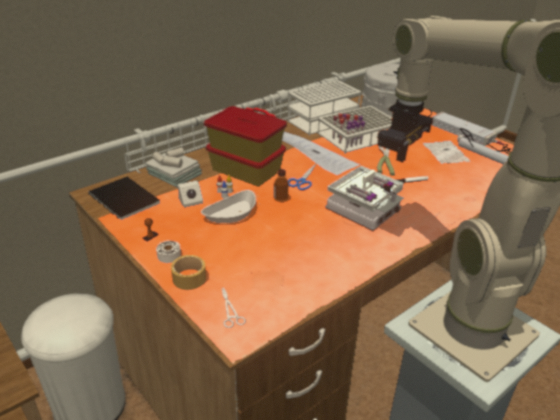

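The catch is straight back over the front rim (about 89.7°). The tray lies flat between the walls, and the bystanders (tape roll near (188,272), dish near (230,208), bottle near (281,185)) haven't moved.

```bash
python3 -c "
from bench import close_job
print(close_job())"
```

```text
the job is handed in; nothing more can be done
None
```

The tray is on the rocker and latched, and I handed the job in at about 31 s of the 61 s allowed.

- **Carrying:** I gripped the handle bar by its ends so the tray could pivot between the pads. To tilt it about 20° with the tongue low, I pressed its front underside lightly on the rocker's left side wall. That step wasn't in your instructions.
- **Placing:** I slid the tongue under the rear lip until it touched the wall. I then lowered the front in small steps until the tray lay flat, and let go only then.
- **Catch:** I pushed the tab round with the closed fingers until it hit its stop, where the wrist force was about 15–19 N and nothing moved. I then backed the arm clear.

**Last checks:**
- The pictures show the tray flat in the pocket with its tongue under the lip.
- The catch measures about 89.7° (stop 90°) and lies over the front rim.
- The tape roll, kidney dish and bottle are where they stood at the start.
- The gripper is clear of everything.

**Disagreements:**
- My estimates of the rocker's position along its length differed by 2–3 mm between views, which is about the calibration error.
- The vertical force reading was noisy during the last few millimetres of lowering. I judged flatness from the pictures and the height instead. The gripper then sank about 4 mm below the height expected for a flat tray, probably by sliding down the handle.

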